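# Lay out the sharpening stones

### The arm

A 6-joint arm with a two-finger parallel gripper is mounted at the origin on the work surface. World frame = base frame: x ahead of the robot, y to its left, z up, the work surface at z = 0. Lengths are in mm, angles in rad, forces in N, time in s.
With the tool pointing down it reaches from about 350 to 875 mm from the base axis. Payload 4.2 kg.
Tool frame: the origin (TCP) lies on the centre line of the jaws, within the pads' length; the fingertips stand 14 mm ahead of it and the grasp point (between the pads) lies 5 mm behind it (tcp_to_tips is the distance from the TCP to the fingertips, in mm); z points along the fingers, y is the direction in which the jaws open and shut (so a half turn about z gives the same grasp; the last joint's range is limited). The gripper opens to 85 mm and grips with 20 to 120 N. Pads are 22 mm wide; open, the fingers measure 114 mm over their backs; the gripper's body (76 mm by 85 mm) begins 54 mm behind the grasp point. The pads swing forward as they close: fully open they stand 13 mm farther back than shut.
Start: joints at [1.396, 0.385, 0.008, 0, -1.194, -0.259], TCP at [262.668, 567.102, 245.312] pointing down, gripper open.
Joint ranges: [-3.14, 3.14], [-1.21, 2.06], [-1.07, 1.41], [-3.16, 2.05], [-2.99, -0.16], [-3.1, 3.1]. Speed limits (rad/s): [2.79, 2.79, 3.14, 3.14, 3.14, 3.14].

### API

Orientations are given as a unit quaternion [x, y, z, w].
In Python, from bench import read_state, get_image, job_done, tcp_to_tips gives the robot as it stands. The module is installed in compiled form; this text tells all that it offers.
- The arm moves only by the tool play_rows, never from a script. Its argument "targets" is a list of rows, each an object of numbers: "gripper": the gripper's target within -1 to 1 (shut at 1, half-way at 0, fully open at -1); "tx", "ty", "tz": the shift along the tool's x, y, z scaled (see below); "spin": the turn about the tool's z scaled (see below). A call has 1 to 12 rows; each row is the pose to reach, as a shift and turn from the pose commanded when the call began, along the tool's axes at that moment; what a row does not reach only later rows make up. The controller multiplies each number of a shift by 0.25 m and each number of a turn by pi/4 rad. A row lasts 1/8 s, in which the tool goes at most 62.5 mm and 10.7 degrees, less where a joint would pass 70% of its speed; a pose out of reach is approached as far as the arm can. A call with a number of a shift or a turn outside -1 to 1 is refused whole. A call with a gripper value outside its range is refused whole. The fingers move at their own pace and stop on an object; the grip force is fixed at half the most. Time passes only in rows, so rows that repeat a pose let the fingers close. It gives the time, the measured TCP pose, the force and the opening at its end, in the units of the state.
- read_state(): the state, without advancing time (a new reading comes with each control period).
- get_image(name): name is "scene" or "top" or "wrist"; returns a dict with "frame" (400x640x3 uint8, red, green, blue), "depth" (400x640 float32, mm along the optical axis (not along the pixel's ray), 0 where there is no reading), "mtx" (3x3 intrinsics, pixels), "k1" (the pictures are not rectified: a ray, as slopes to the right and down, at radius r is drawn at 1 + k1 r^2 times it, then the intrinsics apply), "world_to_cam" (4x4, takes a point from world to camera coordinates). Camera axes: x right, y up, looking along -z (the intrinsics and any distortion apply to the point x, -y, -z); pixel columns grow to the right and rows downward; lengths in mm; the calibration is good to about 2 mm. A picture is of the moment at which its call begins.
- job_done(): hands the job in, once; it reports no verdict.
The state is a dict: "clock": time; "joints": joint angles; "joint_vel": joint speeds; "joint_efforts": joint torques, N m; "position": TCP position; "ee_rot": TCP orientation; "contact_force": force on the tool from outside, world axes, zero at the start; "wrist_torque": the same for the moment, N m; "gripper_width": finger opening in mm.
Only numpy, scipy, OpenCV 4.12 (cv2) and the standard library are available. Lean on these libraries where they do the work, as an engineer would, in place of code of your own. Each camera call takes 0.05 s, during which the arm holds its last target.

### The job

Set up the carver's bench for sharpening: take the stack of stones apart and set each one, and also the stone lying alone beside it, flat and square in the middle of the cradle of its own colour, between the end stops. Set the stones down, never let one drop, and leave the mallet and the glue bottle alone.

Things in the scene. Friction and masses are not known exactly. Their poses are not given: they have to be found in the camera images.
- black_center (a point): the black coarse stone, a loose solid block 150 x 56 x 26 mm (x long, y wide, z thick), about 0.5 kg (up to 20% more or less); the point is its centre, 13 mm above its underside. It lies on the bench, at the bottom of the stack or alone beside it (the black and the red stone swap these places).
- red_center (a point): the brick-red medium stone, a loose solid block 150 x 56 x 26 mm (x long, y wide, z thick), about 0.46 kg (up to 20% more or less); the point is its centre, 13 mm above its underside. It lies on the bench, at the bottom of the stack or alone beside it (the black and the red stone swap these places).
- white_center (a point): the white fine stone, a loose solid block 100 x 46 x 26 mm (x long, y wide, z thick), about 0.27 kg (up to 20% more or less); the point is its centre, 13 mm above its underside. It is the middle one of the three-high stack, flat on the black or the red stone, which is wider: grip it across its width with the fingertips kept above the stone beneath.
- green_center (a point): the small green polishing stone, a loose solid block 60 x 36 x 26 mm (x long, y wide, z thick), about 0.1 kg (up to 20% more or less); the point is its centre, 13 mm above its underside. It is the top one of the stack, flat on the white stone, which is wider: grip it across its width with the fingertips kept above the stone beneath.
- black_seat (a point): the cradle for the black coarse stone: a fixed wooden base 188 x 54 mm, 20 mm high, its deck bare wood with a black stripe 14 mm wide along the middle, and at each end (along x) a stop painted in the same colour, 10 mm thick and 10 mm higher than the deck. The stops stand 168 mm apart; the long sides are open. The point is the centre of the deck's top face, x along the cradle, z up; either way round is right.
- red_seat (a point): the cradle for the brick-red medium stone: a fixed wooden base 188 x 54 mm, 20 mm high, its deck bare wood with a brick-red stripe 14 mm wide along the middle, and at each end (along x) a stop painted in the same colour, 10 mm thick and 10 mm higher than the deck. The stops stand 168 mm apart; the long sides are open. The point is the centre of the deck's top face, x along the cradle, z up; either way round is right.
- white_seat (a point): the cradle for the white fine stone: a fixed wooden base 138 x 44 mm, 20 mm high, its deck bare wood with a white stripe 14 mm wide along the middle, and at each end (along x) a stop painted in the same colour, 10 mm thick and 10 mm higher than the deck. The stops stand 118 mm apart; the long sides are open. The point is the centre of the deck's top face, x along the cradle, z up; either way round is right.
- green_seat (a point): the cradle for the small green polishing stone: a fixed wooden base 98 x 34 mm, 20 mm high, its deck bare wood with a green stripe 14 mm wide along the middle, and at each end (along x) a stop painted in the same colour, 10 mm thick and 10 mm higher than the deck. The stops stand 78 mm apart; the long sides are open. The point is the centre of the deck's top face, x along the cradle, z up; either way round is right.
- mallet_center (a point): bystander: upright wooden carving mallet, loose, 84 mm across at the head, 180 mm tall, beyond the work; the point is its centre, 90 mm above the bench
- glue_center (a point): bystander: yellow glue bottle with an orange cap, loose, 56 mm across, 130 mm tall, beyond the work; the point is its centre, 65 mm above the bench
Things that resemble listed ones, but are neither listed nor needed, are in the scene too. Leave any purple look-alike of the part that bears white_center alone.

How it is judged:
By the outcome, as a careful person would: the job done as asked, in the order asked, and still so for the second after the job is handed in, with the robot touching nothing.
It also fails if it takes over 109 s, if anything falls off the work surface, if the arm or the gripper's body presses on something with over 40 N, if the wrist force passes 120 N, or if a joint passes its speed limit or range.

## Working session

There is one attempt and no reset: what is moved stays moved. The work goes in short steps, Python scripts to look and compute and a tool call to move; the robot and the scene stay as the last step left them, time stands still between calls to the robot, and variables do not carry over. Pictures are saved under pics/ and viewed, and the job is handed in when it is done.

Besides the shell and the picture viewer there is one more tool, called after "Emit:" as name(argument=value, ...), one argument or row to a line, values as JSON. play_rows: Moves the arm, as the interface text tells. Its arguments: {"type":"object","properties":{"targets":{"type":"array","items":{"type":"object","properties":{"gripper":{"type":"number"},"tx":{"type":"number","minimum":-1,"maximum":1},"ty":{"type":"number","minimum":-1,"maximum":1},"tz":{"type":"number","minimum":-1,"maximum":1},"spin":{"type":"number","minimum":-1,"maximum":1}}}}},"required":["targets"]}

```bash
mkdir -p pics
python3 - <<'E'
from bench import *
import cv2,json
s=read_state(); print(s, tcp_to_tips)
for n in ["scene","top","wrist"]:
    g=get_image(n); cv2.imwrite(f"pics/{n}0.png",g["frame"][:,:,::-1]); print(n,g["mtx"].tolist(),g["k1"],g["world_to_cam"].round(3).tolist(),(g["depth"]>0).mean())
E
```

```text
{'clock': 0.0, 'joints': array([ 1.39558854e+00,  3.85579710e-01,  6.62364129e-03, -5.37352039e-04,
       -1.19397162e+00, -2.58575374e-01]), 'joint_vel': array([-0.00013686, -0.00100264,  0.00097385,  0.00041048, -0.00028933,
        0.00127444]), 'joint_efforts': array([-2.95900090e-04, -3.92286551e+01,  1.88402975e+01,  4.18608204e+00,
       -4.67573424e-03, -8.35341183e-06]), 'position': array([262.44551828, 566.62144729, 244.20101244]), 'ee_rot': array([ 9.76549161e-01, -2.15291753e-01, -2.05093966e-04,  1.07516035e-03]), 'contact_force': array([-0.31575567, -0.11818739,  0.84772917]), 'wrist_torque': array([-0.03512243, -0.05946196, -0.02215891]), 'gripper_width': 85.3188333835611} 14.0
scene [[510.14641413671063, 0.0, 318.26860148128617], [0.0, 510.14641413671063, 199.89975134219878], [0.0, 0.0, 1.0]] -0.1404218157126336 [[-0.267, 0.964, -0.001, 150.779], [-0.769, -0.213, 0.603, 359.987], [0.58, 0.162, 0.798, -1815.522], [0.0, 0.0, 0.0, 1.0]] 0.9959453125
top [[404.72773051208827, 0.0, 330.0390610504885], [0.0, 404.72773051208827, 201.02274274152285], [0.0, 0.0, 1.0]] -0.00644425601463963 [[0.03, -1.0, 0.006, -35.489], [0.978, 0.031, 0.208, -569.3], [-0.208, -0.001, 0.978, -937.104], [0.0, 0.0, 0.0, 1.0]] 0.996
wrist [[333.2968535860838, 0.0, 325.4436610770168], [0.0, 333.2968535860838, 195.13965986990394], [0.0, 0.0, 1.0]] 0.015067969405191622 [[-0.419, -0.908, 0.003, 624.919], [0.87, -0.403, -0.283, 37.535], [0.258, -0.116, 0.959, -380.24], [0.0, 0.0, 0.0, 1.0]] 0.99572265625
```

View pics/scene0.png

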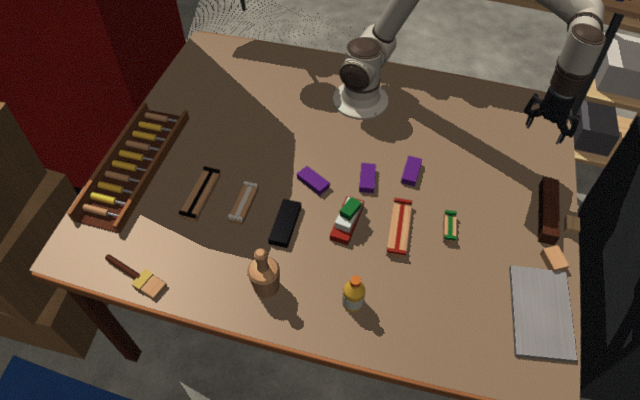

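View pics/top0.png

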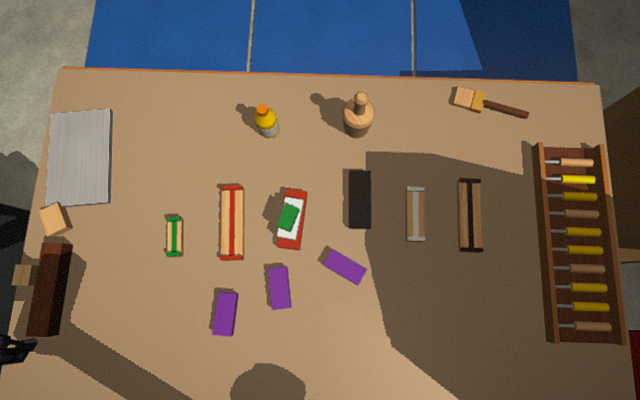

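View pics/wrist0.png

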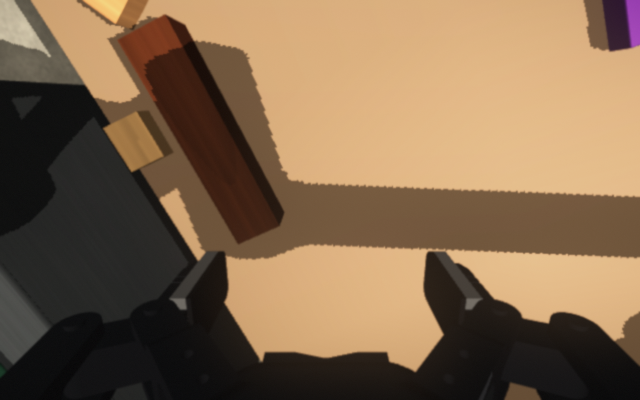

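The top view shows, left to right, the green cradle (174,236), red cradle (231,222), stack of red/white/green (291,218), black stone (360,199), white cradle (416,214) and black cradle (470,214). The three purple look-alikes are below them and the bottle and mallet above. Next I measure.

```bash
cat > h.py <<'E'
import numpy as np, cv2
from bench import *
def rays(g,uv):
    K=g["mtx"]; k=float(g["k1"])
    d=np.array([k,0,0,0],float)
    n=cv2.undistortPointsIter(np.asarray(uv,float).reshape(-1,1,2),K,d,None,None,(3,50,1e-10)).reshape(-1,2)
    return n
def world_map(g):
    h,w=g["depth"].shape
    uu,vv=np.meshgrid(np.arange(w),np.arange(h))
    n=rays(g,np.stack([uu,vv],-1).reshape(-1,2))
    d=g["depth"].reshape(-1,1).astype(float)
    pc=np.hstack([n[:,:1]*d,-n[:,1:]*d,-d])
    T=g["world_to_cam"]; R=T[:3,:3];t=T[:3,3]
    return ((pc-t)@R).reshape(h,w,3)
def onplane(g,uv,z):
    n=rays(g,uv); T=g["world_to_cam"]; R=T[:3,:3];t=T[:3,3]
    c=-R.T@t; d=np.c_[n[:,0],-n[:,1],-np.ones(len(n))]@R
    s=(z-c[2])/d[:,2]; return c+d*s[:,None]
def proj(g,P):
    P=np.atleast_2d(np.asarray(P,float)); T=g["world_to_cam"]; p=P@T[:3,:3].T+T[:3,3]
    a=np.c_[p[:,0]/-p[:,2],-p[:,1]/-p[:,2]]; r2=(a**2).sum(1,keepdims=True); a=a*(1+g["k1"]*r2)
    return a@g["mtx"][:2,:2].T+g["mtx"][:2,2]
def masks(g):
    hsv=cv2.cvtColor(g["frame"],cv2.COLOR_RGB2HSV); H,S,V=[hsv[...,i].astype(int) for i in range(3)]
    return dict(green=(H>45)&(H<90)&(S>120)&(V>40), red=((H<6)|(H>174))&(S>175)&(V>50),
      white=(S<50)&(V>85), black=(V<45), purple=(H>125)&(H<160)&(S>100))
def rect(xy):
    (c,(a,b),t)=cv2.minAreaRect(np.asarray(xy,np.float32))
    if a<b: a,b,t=b,a,t+90
    t=(t+90)%180-90
    return np.round([c[0],c[1],a,b,t],1)
E
python3 - <<'E'
from h import *
for cam in ["top","scene"]:
    g=get_image(cam); W=world_map(g); M=masks(g)
    print(cam,"bench z",np.median(W[...,2][(abs(W[...,0]-500)<150)&(abs(W[...,1])<300)]))
    for n,m in M.items():
        m=(m&(W[...,0]>250)&(W[...,0]<800)&(abs(W[...,1])<480)&(W[...,2]>6)).astype(np.uint8)
        N,L,st,ce=cv2.connectedComponentsWithStats(m)
        for i in range(1,N):
            if st[i,4]<25: continue
            q=L==i; P=W[q]; zt=np.percentile(P[:,2],90)
            k=(abs(W[...,2]-zt)<4)&q
            vu=np.argwhere(k)
            r=rect(onplane(g,vu[:,::-1],zt))
            print(n,st[i],ce[i].round(),"z",np.percentile(P[:,2],[5,50,95]).round(1),"rect",r)
E
```

```text
top bench z 2.8630210063211887Traceback (most recent call last):
  File "<stdin>", line 13, in <module>
  File "h.py", line 29, in rect
    (c,(a,b),t)=cv2.minAreaRect(np.asarray(xy,np.float32))
                ~~~~~~~~~~~~~~~^^^^^^^^^^^^^^^^^^^^^^^^^^^
cv2.error: OpenCV(4.12.0) /io/opencv/modules/imgproc/src/convhull.cpp:143: error: (-215:Assertion failed) total >= 0 && (depth == CV_32F || depth == CV_32S) in function 'convexHull'
```

```bash
sed -i 's/np.asarray(xy,np.float32)/np.ascontiguousarray(np.asarray(xy)[:,:2],np.float32)/' h.py
cat > loc.py <<'E'
from h import *
import sys
for cam in sys.argv[1:]:
    g=get_image(cam); W=world_map(g); M=masks(g)
    print(cam,"bench z",np.median(W[...,2][(abs(W[...,0]-500)<150)&(abs(W[...,1])<300)]))
    for n,m in M.items():
        m=(m&(W[...,0]>250)&(W[...,0]<800)&(abs(W[...,1])<420)&(W[...,2]>6)).astype(np.uint8)
        N,L,st,ce=cv2.connectedComponentsWithStats(m)
        for i in range(1,N):
            if st[i,4]<25: continue
            q=L==i; P=W[q]; zt=np.percentile(P[:,2],90)
            k=(abs(W[...,2]-zt)<4)&q
            vu=np.argwhere(k)
            r=rect(onplane(g,vu[:,::-1],zt))
            print(n,st[i][4],ce[i].round(),"z",np.percentile(P[:,2],[5,50,95]).round(1),"rect",r)
E
python3 loc.py top scene
```

```text
top bench z 2.8568765231155115
green 350 [287. 217.] z [76.2 78.9 81.8] rect [523.6  82.5  57.6  34.5 -18.9]
green 237 [173. 236.] z [19.3 24.2 32.8] rect [474.7 370.7  95.5  31.9   6.1]
red 357 [231. 223.] z [18.5 22.6 33.2] rect [515.5 229.2 185.   51.6   4.4]
red 427 [294. 223.] z [24.2 26.9 29.9] rect [528.4  76.2 148.   54.6  -4.9]
white 95 [271. 131.] z [28.8 46.4 61.2] rect [756.9 140.1  43.7  11.7 -58.1]
white 281 [415. 215.] z [18.7 23.1 32.9] rect [ 5.515e+02 -2.345e+02  1.365e+02  3.990e+01  1.000e-01]
white 395 [292. 219.] z [49.3 53.2 67.3] rect [525.5  78.   97.9  44.4  -9.8]
black 1020 [360. 200.] z [23.  26.9 30. ] rect [585.4 -93.8 146.5  50.8   1.1]
black 422 [470. 216.] z [19.  22.9 33.7] rect [ 554.  -373.4  184.6   52.2   -1.1]
purple 719 [345. 267.] z [24.2 27.  30.1] rect [413.1 -58.9  97.1  44.3  61.5]
purple 760 [279. 288.] z [24.4 27.4 30.4] rect [357.8  99.3  96.7  45.    8.8]
purple 802 [225. 312.] z [23.5 27.3 30.3] rect [296.2 226.6  93.2  46.2  -3.1]
scene bench z 2.8802818071213974
green 222 [350. 207.] z [70.6 78.1 82.2] rect [531.9  85.4  56.3  34.1 
[... 289 characters left out ...]
3e+02 -2.347e+02  1.404e+02  4.200e+01 -2.000e-01]
white 197 [344. 223.] z [32.5 50.6 57. ] rect [554.8  77.3  52.5  45.4  -8.2]
black 279 [199. 193.] z [16.3 22.8 32.9] rect [ 5.597e+02 -3.745e+02  1.893e+02  5.330e+01  1.000e-01]
black 43 [309. 185.] z [ 7.  12.3 17.7] rect [437.5 -67.8  90.5   4.2  61.9]
black 917 [285. 223.] z [14.1 26.3 30.8] rect [594.6 -91.8 148.4  55.    1.7]
black 50 [349. 214.] z [57.4 63.9 70.9] rect [543.6  91.6  57.   25.2 -52.5]
purple 373 [411. 171.] z [13.5 24.9 29.4] rect [300.2 228.9  95.9  43.7  -3.3]
purple 394 [367. 177.] z [14.7 26.3 31.1] rect [365.3 100.3  97.9  42.9  11.7]
purple 458 [313. 180.] z [10.4 25.6 30.9] rect [420.5 -57.3  97.6  42.8  61.1]
```

```bash
cat >> h.py <<'E'
from scipy.spatial.transform import Rotation as Ro
def tool():
    s=read_state(); R=Ro.from_quat(s["ee_rot"]).as_matrix(); return s["position"],R
def shift(target,yaw=None,cur=None):
    # scaled tx,ty,tz for world displacement, spin for desired tool-x yaw
    p,R=tool(); p=p if cur is None else np.array(cur)
    y=np.degrees(np.arctan2(R[1,0],R[0,0])); 
    d=R.T@(np.array(target)-p)
    sp=None if yaw is None else -((yaw-y+90)%180-90)/45
    return (d/250).round(4),sp,"yaw",y.round(2)
E
python3 - <<'E'
from h import *
g=get_image("wrist"); T=g["world_to_cam"]; c=-T[:3,:3].T@T[:3,3]; p,R=tool()
print("cam pos in tool",R.T@(c-p)); print("cam look in tool",R.T@(-T[2,:3])," right",R.T@T[0,:3])
for f in [(0,0,0),(0,0,175),(0,0,245)]:
    print(f,proj(g,p+R@np.array(f)))
print(shift([480,82,260],-19.5,[262.67,567.1,245.3]))
top=get_image("top");sc=get_image("scene")
for n,g in (("top",top),("scene",sc)):
    W=world_map(g);M=masks(g)
    for nm,u in (("green",78),):
        pass
E
```

```text
cam pos in tool [  70.9845566    -1.25142914 -129.15140301]
cam look in tool [-0.28357154  0.00138303  0.95895009]  right [ 1.50535309e-03  9.99998370e-01 -9.97081517e-04]
(0, 0, 0) [[327.79679051 267.9906413 ]]
(0, 0, 175) [[326.34302593 175.70817786]]
(0, 0, 245) [[326.12237645 161.68627296]]
(array([ 1.6045,  1.3952, -0.058 ]), np.float64(-0.11906859622897059), 'yaw', np.float64(-24.86))
```

Run:
```python
from h import *
print(shift([478,371,215],6,[262.67,567.1,245.3]))
```

```text
(array([1.1113, 0.3497, 0.1212]), np.float64(-0.6856922778669982), 'yaw', np.float64(-24.86))
```

Emit:
play_rows(
  targets=[
    {"tx":0.97,"ty":0.35,"tz":0.12,"spin":-0.68,"gripper":-1},
    {"tx":0.97,"ty":0.35,"tz":0.12,"spin":-0.68,"gripper":-1},
    {"tx":0.97,"ty":0.35,"tz":0.12,"spin":-0.68,"gripper":-1},
    {"tx":0.97,"ty":0.35,"tz":0.12,"spin":-0.68,"gripper":-1},
    {"tx":0.97,"ty":0.35,"tz":0.12,"spin":-0.68,"gripper":-1},
    {"tx":0.97,"ty":0.35,"tz":0.12,"spin":-0.68,"gripper":-1},
    {"tx":0.97,"ty":0.35,"tz":0.12,"spin":-0.68,"gripper":-1},
  ],
)

```text
clock: 1.32
position: [445.4, 386.8, 215.6]
ee_rot: [0.999, 0.051, 0.0, -0.0]
contact_force: [-0.4, -0.1, 0.4]
gripper_width: 85.5
```

Run:
```python
from h import *
p,R=tool(); print(p.round(1),R.round(3).tolist(),read_state()["contact_force"],read_state()["clock"])
g=get_image("wrist"); np.save("w1.npy",g,allow_pickle=True); cv2.imwrite("pics/w1.png",g["frame"][:,:,::-1])
T=g["world_to_cam"]; c=-T[:3,:3].T@T[:3,3]; print(R.T@(c-p))
```

```text
[445.4 386.8 215.6] [[0.995, 0.101, 0.0], [0.101, -0.995, 0.001], [0.0, -0.001, -1.0]] [-0.37688157 -0.10050246  0.39652048] 1.325
[  71.74702256   -1.53855485 -129.22608512]
```

View pics/w1.png

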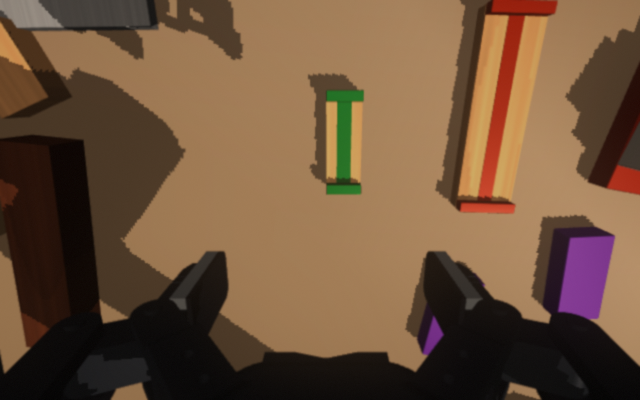

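```bash
cat > seat.py <<'E'
from h import *
def seat(g,name,near=None,R=150):
    """cradle centre & yaw: stops' outline at z=30; stripe at z=20 as cross-check"""
    m=masks(g)[name].astype(np.uint8)
    h,w=m.shape; uu,vv=np.meshgrid(np.arange(w),np.arange(h)); uv=np.stack([uu,vv],-1).reshape(-1,2)
    P=onplane(g,uv,30).reshape(h,w,3)
    if near is not None: m&=(np.hypot(P[...,0]-near[0],P[...,1]-near[1])<R).astype(np.uint8)
    N,L,st,ce=cv2.connectedComponentsWithStats(m)
    i=1+np.argmax(st[1:,4]); k=np.argwhere(L==i)[:,::-1]
    r=rect(onplane(g,k,30)); 
    # stripe: pixels within |x|<0.3L of centre along axis
    q=onplane(g,k,20)[:,:2]; t=np.radians(r[4]); a=np.array([np.cos(t),np.sin(t)]); b=np.array([-a[1],a[0]])
    d=q-r[:2]; s=np.abs(d@a)<0.33*r[2]; 
    f=np.polyfit(d[s]@a,d[s]@b,1)
    return r, "stripe lateral off %.2f yaw %.2f"%(f[1],r[4]+np.degrees(np.arctan(f[0]))), st[i]
E
python3 - <<'E'
from seat import *
g=np.load("w1.npy",allow_pickle=True).item()
print(seat(g,"green",(475,371),80)); print(seat(g,"red",(518,229),140))
E
```

```text
(array([481.4, 374.8,  85.3,  33.4,   5.9]), 'stripe lateral off -0.15 yaw 5.43', array([ 326,   90,   38,   93, 1468], dtype=int32))
(array([523.6, 231.1, 172.4,  53.7,   5.4]), 'stripe lateral off 0.76 yaw 4.15', array([ 479,    0,   78,  199, 3165], dtype=int32))
```

```bash
python3 - <<'E'
s=open('seat.py').read()
s=s.replace("i=1+np.argmax(st[1:,4]); k=np.argwhere(L==i)[:,::-1]","i=1+np.argmax(st[1:,4]); k=np.argwhere((L>0)&(st[L,4]>20))[:,::-1]")
open('seat.py','w').write(s)
E
python3 - <<'E'
from seat import *
g=np.load("w1.npy",allow_pickle=True).item()
print(seat(g,"green",(475,371),80))
p,R=tool()
# wait: next viewing pose over stack
print(shift([510,80,225],-19.5))
E
```

```text
(array([475.9, 374.2,  96.5,  33.4,   6. ]), 'stripe lateral off -0.13 yaw 5.67', array([ 326,   90,   38,   93, 1468], dtype=int32))
(array([ 0.1326,  1.248 , -0.0384]), np.float64(0.5634200573157924), 'yaw', np.float64(5.85))
```

Emit:
play_rows(
  targets=[
    {"tx":0.13,"ty":1,"tz":-0.04,"spin":0.56,"gripper":-1},
    {"tx":0.13,"ty":1,"tz":-0.04,"spin":0.56,"gripper":-1},
    {"tx":0.13,"ty":1,"tz":-0.04,"spin":0.56,"gripper":-1},
    {"tx":0.13,"ty":1,"tz":-0.04,"spin":0.56,"gripper":-1},
  ],
)

```text
clock: 1.88
position: [502.7, 142.2, 225.8]
ee_rot: [0.986, -0.168, 0.001, -0.0]
contact_force: [0.5, 0.5, -0.1]
gripper_width: 85.5
```

Run:
```python
from seat import *
print(read_state()["position"],read_state()["joint_vel"].round(2));print(shift([510,80,225],-19.5))
```

```text
[502.7406652  142.20250125 225.83446637] [-0.92 -0.1  -0.08  0.   -0.01  0.92]
(array([0.1096, 0.2252, 0.0032]), np.float64(0.004511526164645829), 'yaw', np.float64(-19.3))
```

Emit:
play_rows(
  targets=[
    {"tx":0.1,"ty":0.21,"gripper":-1},
    {"tx":0.1,"ty":0.21,"gripper":-1},
    {"tx":0.1,"ty":0.21,"gripper":-1},
  ],
)

```text
invalid input
```

```bash
cat > stone.py <<'E'
from h import *
def stone(g,name,z,near,R=90,marg=4):
    """top face outline of a stone at known height z, depth used only to drop side faces"""
    W=world_map(g); m=masks(g)[name]
    m=m&(np.hypot(W[...,0]-near[0],W[...,1]-near[1])<R)
    zz=np.median(W[...,2][m]) ; k=m&(abs(W[...,2]-z-2)<7)
    u=k.astype(np.uint8); N,L,st,ce=cv2.connectedComponentsWithStats(u)
    k=(L>0)&(st[L,4]>30)
    return rect(onplane(g,np.argwhere(k)[:,::-1],z)), zz.round(1), k.sum()
E
python3 - <<'E'
from seat import *
from stone import *
p,R=tool(); print(p.round(1),read_state()["clock"])
g=get_image("wrist"); np.save("w2.npy",g,allow_pickle=True); cv2.imwrite("pics/w2.png",g["frame"][:,:,::-1])
for n,z in (("green",78),("white",52),("red",26)): print(n,stone(g,n,z,(525,80)))
print(stone(g,"black",26,(588,-93),100))
print(seat(g,"red",(518,231),120))
print(shift([530,80,225],-19.5))
E
```

```text
[502.7 142.2 225.8] 1.875
green (array([525.9,  86. ,  57.9,  36. , -19.5]), np.float64(78.8), np.int64(3102))
white (array([527.7,  82.2,  98.7,  45.2,  -8.8]), np.float64(52.6), np.int64(1960))
red (array([530.7,  80.1, 148.5,  55.2,  -5. ]), np.float64(26.7), np.int64(2741))
(array([553.2, -89.9,  78.9,  59.6,   0.6]), np.float64(26.4), np.int64(5079))
(array([516.6, 230.4, 186.7,  54.6,   4.1]), 'stripe lateral off 1.64 yaw 4.03', array([ 169,   88,  111,  165, 2367], dtype=int32))
(array([0.178 , 0.1769, 0.0047]), np.float64(-0.002341250256752877), 'yaw', np.float64(-19.61))
```

View pics/w2.png

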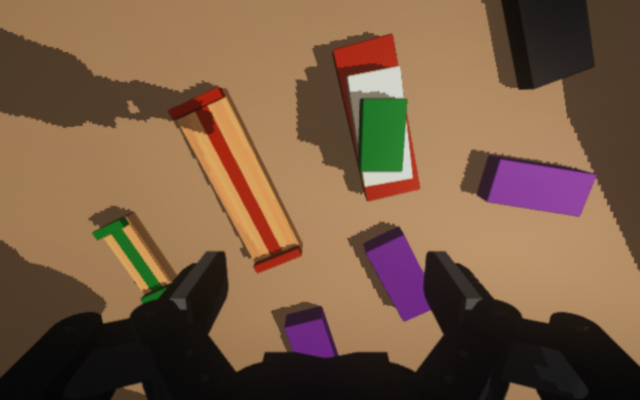

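Run:
```python
from seat import *
print(read_state()["position"]);print(shift([524,84,170],-19.5))
```

```text
[502.93269313 136.59963875 226.09425655]
(array([0.1499, 0.1696, 0.2247]), np.float64(-0.002341250256752877), 'yaw', np.float64(-19.61))
```

Emit:
play_rows(
  targets=[
    {"tx":0.15,"ty":0.17,"tz":0.22,"spin":0,"gripper":-1},
    {"tx":0.15,"ty":0.17,"tz":0.22,"spin":0,"gripper":-1},
    {"tx":0.15,"ty":0.17,"tz":0.22,"spin":0,"gripper":-1},
  ],
)

```text
clock: 2.3
position: [523.9, 90.4, 169.8]
ee_rot: [0.986, -0.169, -0.0, 0.001]
contact_force: [0.4, 0.4, -0.5]
gripper_width: 85.2
```

Run:
```python
from seat import *
from stone import *
p,R=tool(); print(p.round(1),read_state()["clock"],read_state()["joint_vel"].round(3))
g=get_image("wrist"); np.save("w3.npy",g,allow_pickle=True); cv2.imwrite("pics/w3.png",g["frame"][:,:,::-1])
for n,z in (("green",78),("white",52),("red",26)): print(n,stone(g,n,z,(525,80)))
```

```text
[523.9  90.4 169.8] 2.3 [ 0.025 -0.027  0.033  0.009 -0.006 -0.004]
green (array([526.1,  85.7,  60.1,  35.1, -19.4]), np.float64(78.8), np.int64(4140))
white (array([527.8,  82.1,  99. ,  45. ,  -8.7]), np.float64(52.8), np.int64(2628))
red (array([530.6,  79.6, 148.7,  54.9,  -5. ]), np.float64(26.7), np.int64(3704))
```

View pics/w3.png

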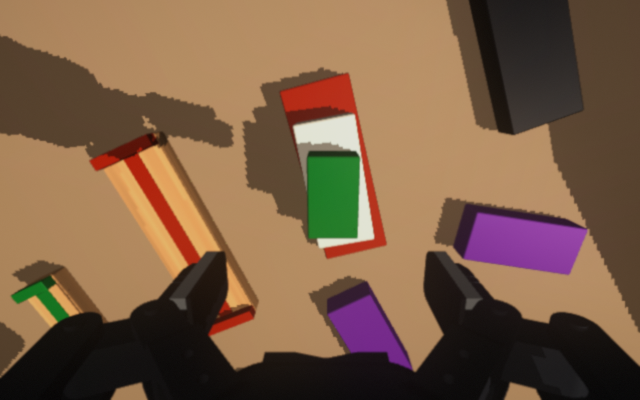

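Run:
```python
from h import *
print(read_state()["position"]);print(shift([526.1,85.7,69],-19.4))
```

```text
[524.41137718  91.07915191 170.76191775]
(array([0.0132, 0.0182, 0.4071]), np.float64(0.0005551009744474792), 'yaw', np.float64(-19.38))
```

Emit:
play_rows(
  targets=[
    {"tx":0.013,"ty":0.018,"tz":0.2,"spin":0,"gripper":-1},
    {"tx":0.013,"ty":0.018,"tz":0.4,"spin":0,"gripper":-1},
    {"tx":0.013,"ty":0.018,"tz":0.4,"spin":0,"gripper":-1},
    {"tx":0.013,"ty":0.018,"tz":0.4,"spin":0,"gripper":-1},
  ],
)

```text
clock: 2.85
position: [527.3, 86.3, 72.6]
ee_rot: [0.986, -0.168, 0.002, -0.001]
contact_force: [-0.1, 0.0, 0.2]
gripper_width: 85.5
```

Run:
```python
from h import *
print(read_state()["position"]);print(shift([526.1,85.7,69],-19.4))
g=get_image("wrist"); cv2.imwrite("pics/w4.png",g["frame"][:,:,::-1])
```

```text
[527.33797198  86.30312583  72.58452182]
(array([-0.0039,  0.004 ,  0.0143]), np.float64(0.002000891957324787), 'yaw', np.float64(-19.31))
```

View pics/w4.png

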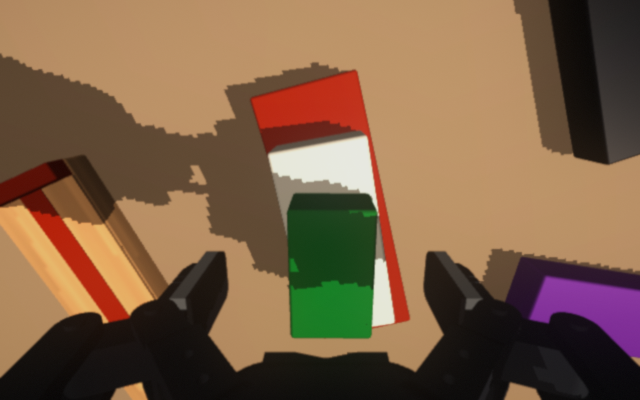

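Emit:
play_rows(
  targets=[
    {"tx":-0.004,"ty":0.007,"tz":0.013,"spin":0,"gripper":-1},
    {"tx":-0.004,"ty":0.007,"tz":0.013,"spin":0,"gripper":-1},
    {"tx":-0.004,"ty":0.007,"tz":0.013,"spin":0,"gripper":1},
    {"tx":-0.004,"ty":0.007,"tz":0.013,"spin":0,"gripper":1},
    {"tx":-0.004,"ty":0.007,"tz":0.013,"spin":0,"gripper":1},
    {"tx":-0.004,"ty":0.007,"tz":0.013,"spin":0,"gripper":1},
    {"tx":-0.004,"ty":0.007,"tz":0.013,"spin":0,"gripper":1},
  ],
)

```text
clock: 3.78
position: [524.4, 83.5, 67.3]
ee_rot: [0.986, -0.169, 0.0, -0.0]
contact_force: [0.8, 0.4, 2.8]
gripper_width: 35.0
```

Run:
```python
from h import *
s=read_state();print(s["position"],s["gripper_width"],s["contact_force"]);
g=get_image("wrist"); cv2.imwrite("pics/w5.png",g["frame"][:,:,::-1])
```

```text
[524.41830815  83.47016785  67.29874238] 34.976210464019154 [0.7737311  0.39992892 2.81164059]
```

View pics/w5.png

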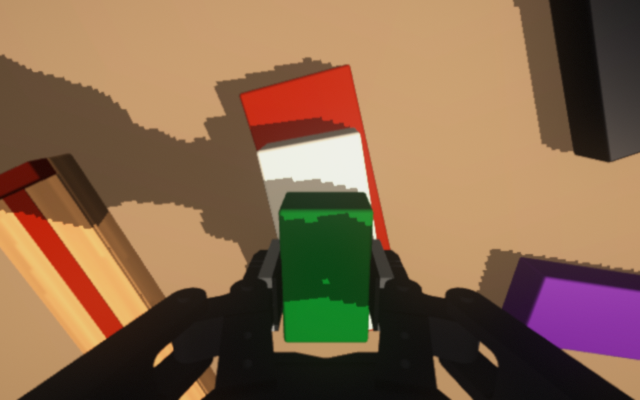

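Emit:
play_rows(
  targets=[
    {"tx":0,"ty":0,"tz":-0.05,"spin":0,"gripper":1},
    {"tx":0,"ty":0,"tz":-0.2,"spin":0,"gripper":1},
    {"tx":0,"ty":0,"tz":-0.36,"spin":0,"gripper":1},
    {"tx":0,"ty":0,"tz":-0.36,"spin":0,"gripper":1},
    {"tx":0,"ty":0,"tz":-0.36,"spin":0,"gripper":1},
  ],
)

```text
clock: 4.45
position: [523.2, 83.1, 156.7]
ee_rot: [0.986, -0.169, -0.001, 0.0]
contact_force: [-0.3, -0.6, -1.2]
gripper_width: 34.9
```

```bash
cat > held.py <<'E'
from h import *
def held(name,off=None,g=None):
    """held stone in tool frame, by wrist cam; off = top face above TCP"""
    g=g or get_image("wrist"); p,R=tool(); W=world_map(g); T=(W-p)@R
    m=masks(g)[name]&(np.hypot(T[...,0],T[...,1])<100)&(T[...,2]<5)&(T[...,2]>-40)
    top=-T[...,2][m]
    zt=np.median(top) if off is None else off
    k=m&(abs(-T[...,2]-zt)<4); k=(cv2.morphologyEx(k.astype(np.uint8),cv2.MORPH_OPEN,np.ones((3,3)))>0)
    P=(onplane(g,np.argwhere(k)[:,::-1],p[2]+zt)-p)@R
    return "tool-frame rect",rect(P),"depth top",np.median(top).round(1)
E
python3 - <<'E'
from held import *
s=read_state();print(s["clock"],s["position"],s["gripper_width"],s["contact_force"]);
g=get_image("wrist"); cv2.imwrite("pics/w6.png",g["frame"][:,:,::-1]); print(held("green",g=g),held("green",10.7,g=g))
from stone import *
for n,z in (("white",52),("red",26)): print(n,stone(g,n,z,(525,80)))
print(shift([476,374,150],5.8))
E
```

```text
4.45 [523.22919449  83.08406344 156.69645246] 34.92920226389499 [-0.26361743 -0.56134679 -1.22221813]
('tool-frame rect', array([ 1.7, -1.3, 60.1, 35.7,  0.2]), 'depth top', np.float64(12.0)) ('tool-frame rect', array([ 0.9, -1.4, 60.8, 35.7, -0.2]), 'depth top', np.float64(12.0))
white (array([550.4,  78.6,  53.6,  45.2,  -8.8]), np.float64(52.8), np.int64(4424))
red (array([537.5,  78.9, 134.8,  55. ,  -4.8]), np.float64(26.6), np.int64(3135))
(array([-0.5655, -1.0348,  0.024 ]), np.float64(-0.5618276627289889), 'yaw', np.float64(-19.48))
```

View pics/w6.png

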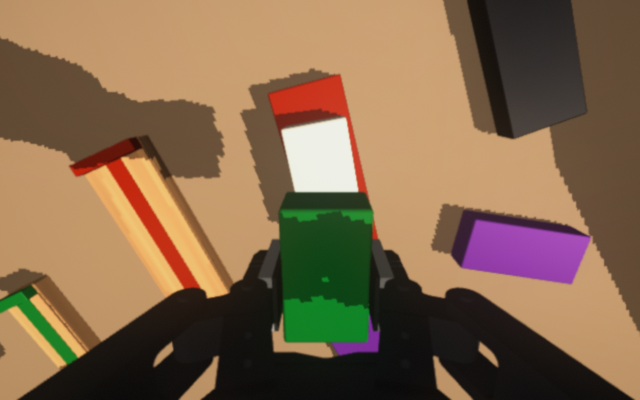

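Emit:
play_rows(
  targets=[
    {"tx":-0.28,"ty":-0.5,"tz":0,"spin":-0.25,"gripper":1},
    {"tx":-0.57,"ty":-1,"tz":0.05,"spin":-0.56,"gripper":1},
    {"tx":-0.57,"ty":-1,"tz":0.1,"spin":-0.56,"gripper":1},
    {"tx":-0.57,"ty":-1,"tz":0.15,"spin":-0.56,"gripper":1},
    {"tx":-0.57,"ty":-1,"tz":0.2,"spin":-0.56,"gripper":1},
    {"tx":-0.57,"ty":-1,"tz":0.2,"spin":-0.56,"gripper":1},
    {"tx":-0.57,"ty":-1,"tz":0.2,"spin":-0.56,"gripper":1},
  ],
)

```text
clock: 5.38
position: [472.4, 365.7, 105.8]
ee_rot: [0.999, 0.05, -0.001, 0.001]
contact_force: [-0.2, -0.1, -0.5]
gripper_width: 34.8
```

Run:
```python
from held import *
s=read_state();print(s["clock"],s["position"],s["joint_vel"].round(2),s["gripper_width"],s["contact_force"]);
g=get_image("wrist"); cv2.imwrite("pics/w7.png",g["frame"][:,:,::-1]); print(held("green",g=g),held("green",10.7,g=g))
print(shift([474.9,372.7,60],5.8))
```

```text
5.375 [472.4486831  365.67156937 105.84060056] [-0.02 -0.03  0.    0.    0.   -0.  ] 34.837459843786675 [-0.1784847  -0.08727262 -0.46537813]
('tool-frame rect', array([ 2.2, -1.6, 60.1, 35.7, -0.1]), 'depth top', np.float64(10.6)) ('tool-frame rect', array([ 2.2, -1.6, 60.1, 35.7, -0.1]), 'depth top', np.float64(10.6))
(array([ 0.011 , -0.0282,  0.1862]), np.float64(-0.002153362670182446), 'yaw', np.float64(5.7))
```

View pics/w7.png

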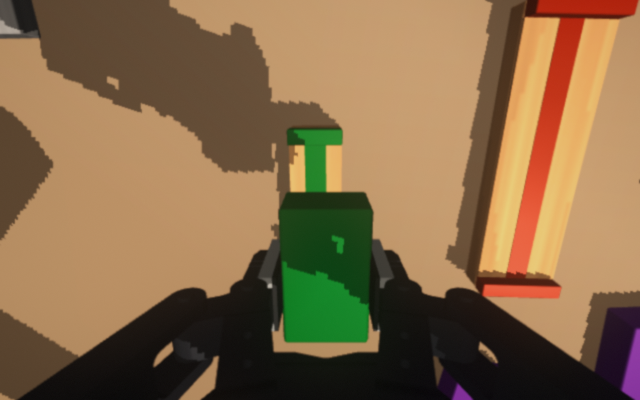

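Emit:
play_rows(
  targets=[
    {"tx":0.011,"ty":-0.028,"tz":0.09,"spin":0,"gripper":1},
    {"tx":0.011,"ty":-0.028,"tz":0.18,"spin":0,"gripper":1},
    {"tx":0.011,"ty":-0.028,"tz":0.18,"spin":0,"gripper":1},
    {"tx":0.011,"ty":-0.028,"tz":0.18,"spin":0,"gripper":1},
  ],
)

```text
clock: 5.92
position: [475.8, 373.5, 63.2]
ee_rot: [0.999, 0.05, 0.001, -0.001]
contact_force: [0.1, 0.1, -0.5]
gripper_width: 34.4
```

```bash
cat > stop.py <<'E'
from held import *
def farstop(g,name,half):
    """seat's far stop in tool frame (z=30 top): outer edge x, centre y, relative to TCP"""
    p,R=tool(); W=world_map(g); m=masks(g)[name]&(abs(W[...,2]-31)<7)
    P=(onplane(g,np.argwhere(m)[:,::-1],30)-p)@R
    P=P[(np.hypot(P[:,0]-half,P[:,1])<60)&(P[:,0]>half-13)]
    r=rect(P); t=np.radians(r[4])
    return "stop rect(tool)",r,"seat centre x(tool)", np.percentile(P[:,0],98)-half
E
python3 - <<'E'
from stop import *
s=read_state();print(s["clock"],s["position"],s["joint_vel"].round(2),s["gripper_width"],s["contact_force"]);
g=get_image("wrist"); cv2.imwrite("pics/w8.png",g["frame"][:,:,::-1]); print(held("green",g=g),held("green",10.7,g=g))
print(farstop(g,"green",49))
print(shift([474.9,372.7,40],5.8))
E
```

```text
5.925 [475.81234556 373.48399798  63.23468136] [ 0.01 -0.01  0.01 -0.    0.   -0.  ] 34.3646438220702 [ 0.09337951  0.11858857 -0.49747336]
('tool-frame rect', array([ 2.6, -1.1, 60. , 35.7, -0.2]), 'depth top', np.float64(11.1)) ('tool-frame rect', array([ 2.4, -1.1, 60.2, 35.8, -0.1]), 'depth top', np.float64(11.1))
('stop rect(tool)', array([43.9, -0.4, 33.3, 10.4, 89.9]), 'seat centre x(tool)', np.float64(0.05137246136262519))
(array([-0.0043,  0.0042,  0.0938]), np.float64(-0.001954471994886515), 'yaw', np.float64(5.71))
```

View pics/w8.png

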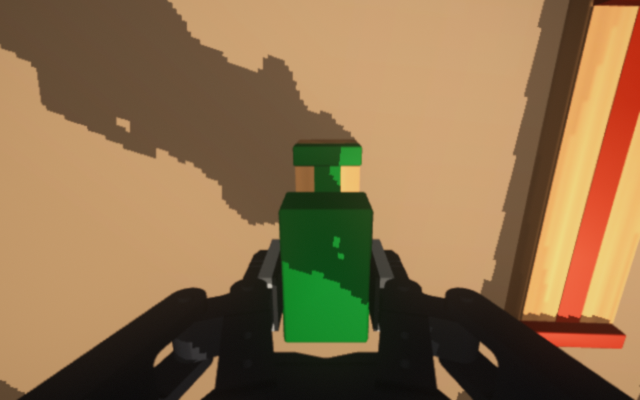

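Emit:
play_rows(
  targets=[
    {"tx":-0.006,"ty":0.004,"tz":0.05,"spin":0,"gripper":1},
    {"tx":-0.006,"ty":0.004,"tz":0.1,"spin":0,"gripper":1},
    {"tx":-0.006,"ty":0.004,"tz":0.1,"spin":0,"gripper":1},
    {"tx":-0.006,"ty":0.004,"tz":0.1,"spin":0,"gripper":1},
  ],
)

```text
clock: 6.48
position: [473.3, 372.4, 36.4]
ee_rot: [0.999, 0.05, -0.0, 0.0]
contact_force: [0.4, -0.1, -1.7]
gripper_width: 34.6
```

```bash
cat > st.py <<'E'
from h import *
s=read_state();print(s["clock"],s["position"].round(2),s["gripper_width"].round(1),s["contact_force"].round(2),s["wrist_torque"].round(2),Ro.from_quat(s["ee_rot"]).as_matrix()[:,2].round(4))
E
python3 - <<'E'
import st
from stop import *
g=get_image("wrist"); cv2.imwrite("pics/w9.png",g["frame"][:,:,::-1]); print(held("green",g=g))
print(farstop(g,"green",49))
E
```

```text
Traceback (most recent call last):
  File "st.py", line 2, in <module>
    s=read_state();print(s["clock"],s["position"].round(2),s["gripper_width"].round(1),s["contact_force"].round(2),s["wrist_torque"].round(2),Ro.from_quat(s["ee_rot"]).as_matrix()[:,2].round(4))
                                                           ^^^^^^^^^^^^^^^^^^^^^^^^
AttributeError: 'float' object has no attribute 'round'
```

```bash
sed -i 's/s\["gripper_width"\].round(1)/round(s["gripper_width"],1)/' st.py
python3 - <<'E'
import st
from stop import *
g=get_image("wrist"); cv2.imwrite("pics/w9.png",g["frame"][:,:,::-1]); print(held("green",g=g))
print(farstop(g,"green",49))
import importlib; importlib.reload(st)
E
```

```text
6.475 [473.29 372.42  36.42] 34.6 [ 0.36 -0.13 -1.7 ] [ 0.02 -0.04 -0.01] [-7.e-04 -9.e-04 -1.e+00]
('tool-frame rect', array([ 2.3, -1.4, 60.6, 35.7, -0.1]), 'depth top', np.float64(11.2))
('stop rect(tool)', array([46.8, -1.6, 33.2, 10.4, 89.9]), 'seat centre x(tool)', np.float64(2.9797677348045823))
6.525 [473.36 372.43  36.58] 34.6 [-0.77  0.29 -0.15] [0.04 0.01 0.01] [-5.e-04 -6.e-04 -1.e+00]
```

View pics/w9.png

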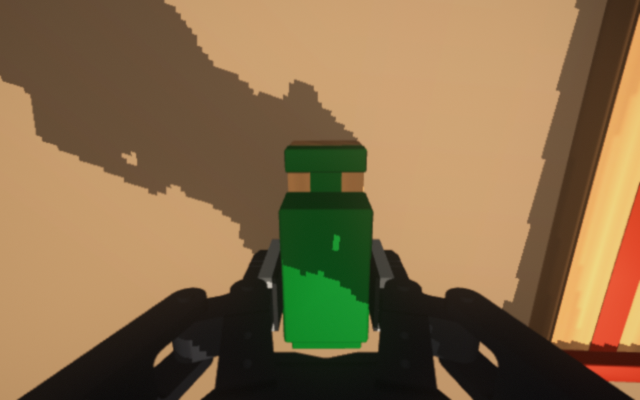

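Emit:
play_rows(
  targets=[
    {"tx":0.001,"ty":0,"tz":0.002,"spin":0,"gripper":1},
    {"tx":0.001,"ty":0,"tz":0.004,"spin":0,"gripper":1},
    {"tx":0.001,"ty":0,"tz":0.004,"spin":0,"gripper":1},
  ],
)

```text
clock: 6.9
position: [473.8, 372.6, 36.0]
ee_rot: [0.999, 0.05, -0.0, 0.0]
contact_force: [0.1, -0.2, -0.4]
gripper_width: 34.9
```

```bash
python3 st.py
```

```text
6.9 [473.79 372.59  35.95] 34.9 [ 0.06 -0.19 -0.4 ] [-0.02 -0.01 -0.  ] [-0. -0. -1.]
```

Emit:
play_rows(
  targets=[
    {"tx":0,"ty":0,"tz":0.002,"spin":0,"gripper":1},
    {"tx":0,"ty":0,"tz":0.004,"spin":0,"gripper":1},
    {"tx":0,"ty":0,"tz":0.004,"spin":0,"gripper":1},
  ],
)

```text
clock: 7.28
position: [473.8, 372.6, 35.3]
ee_rot: [0.999, 0.05, 0.0, -0.0]
contact_force: [-0.8, -0.2, 1.5]
gripper_width: 35.1
```

```bash
python3 st.py
```

```text
7.275 [473.83 372.65  35.3 ] 35.1 [-0.76 -0.15  1.47] [-0.14  0.25  0.  ] [ 1.e-04  1.e-04 -1.e+00]
```

Emit:
play_rows(
  targets=[
    {"tx":0,"ty":0,"tz":0.003,"spin":0,"gripper":1},
    {"tx":0,"ty":0,"tz":0.003,"spin":0,"gripper":1},
  ],
)

```text
clock: 7.52
position: [473.8, 372.7, 35.3]
ee_rot: [0.999, 0.05, 0.0, -0.0]
contact_force: [-1.7, -0.7, 6.1]
gripper_width: 35.0
```

```bash
python3 st.py
```

```text
7.525 [473.84 372.69  35.32] 35.0 [-1.67 -0.72  6.09] [-0.36  0.74 -0.01] [ 4.e-04  1.e-04 -1.e+00]
```

Emit:
play_rows(
  targets=[
    {"tx":0,"ty":0,"tz":-0.002,"spin":0,"gripper":-1},
    {"tx":0,"ty":0,"tz":-0.002,"spin":0,"gripper":-1},
    {"tx":0,"ty":0,"tz":-0.002,"spin":0,"gripper":-1},
    {"tx":0,"ty":0,"tz":-0.1,"spin":0,"gripper":-1},
    {"tx":0,"ty":0,"tz":-0.3,"spin":0,"gripper":-1},
    {"tx":0,"ty":0,"tz":-0.5,"spin":0,"gripper":-1},
    {"tx":0,"ty":0,"tz":-0.5,"spin":0,"gripper":-1},
  ],
)

```text
clock: 8.4
position: [475.8, 374.7, 164.2]
ee_rot: [0.999, 0.05, 0.004, -0.004]
contact_force: [-0.1, -0.4, 0.5]
gripper_width: 85.3
```

```bash
cat > chk.py <<'E'
from seat import *
from stone import *
import sys
E
python3 - <<'E'
import st
from chk import *
g=get_image("wrist"); np.save("w10.npy",g,allow_pickle=True); cv2.imwrite("pics/w10.png",g["frame"][:,:,::-1])
print(stone(g,"green",46,(475,373)))
print(seat(g,"green",(475,373),80)); print(seat(g,"red",(516,230),120))
print(shift([500,160,200],0))
E
```

```text
8.4 [475.77 374.73 164.2 ] 85.3 [-0.07 -0.38  0.45] [-0.04 -0.03 -0.07] [ 0.0071  0.0077 -0.9999]
(array([475.6, 374.4,  60.4,  35.3,   5.8]), np.float64(46.5), np.int64(3402))
(array([476. , 374.4,  96.5,  37.5,   5.8]), 'stripe lateral off -0.13 yaw 5.87', array([ 306,  156,   47,   88, 3900], dtype=int32))
(array([516.8, 232.2, 186.8,  53.2,   4. ]), 'stripe lateral off -0.89 yaw 4.08', array([ 485,   26,   91,  223, 4118], dtype=int32))
(array([ 0.017 ,  0.8591, -0.1577]), np.float64(0.12756324230615898), 'yaw', np.float64(5.74))
```

View pics/w10.png

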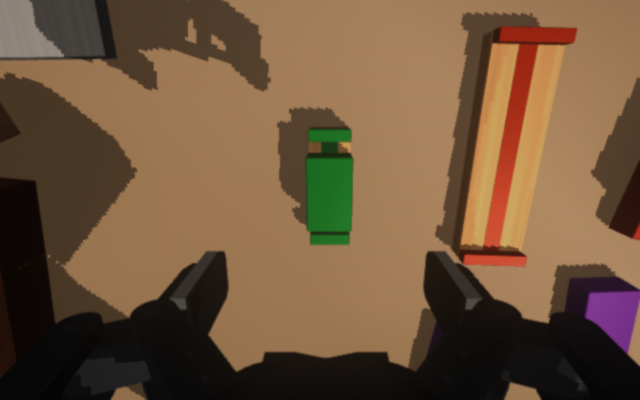

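Run:
```python
from h import *
print(shift([525,81,150],-8.7))
```

```text
(array([0.0843, 1.1843, 0.0413]), np.float64(0.32089657563949237), 'yaw', np.float64(5.74))
```

Emit:
play_rows(
  targets=[
    {"tx":0.04,"ty":0.5,"tz":0,"spin":0.16,"gripper":-1},
    {"tx":0.08,"ty":1,"tz":0.02,"spin":0.32,"gripper":-1},
    {"tx":0.08,"ty":1,"tz":0.02,"spin":0.32,"gripper":-1},
    {"tx":0.08,"ty":1,"tz":0.02,"spin":0.32,"gripper":-1},
    {"tx":0.08,"ty":1,"tz":0.02,"spin":0.32,"gripper":-1},
  ],
)

```text
clock: 9.07
position: [517.7, 121.7, 152.4]
ee_rot: [0.997, -0.079, -0.002, 0.001]
contact_force: [-0.3, 0.1, -0.5]
gripper_width: 85.7
```

Run:
```python
from h import *
print(shift([525,81,150],-8.7))
```

```text
(array([0.0544, 0.1563, 0.0098]), np.float64(-0.006778413966359014), 'yaw', np.float64(-9.01))
```

Emit:
play_rows(
  targets=[
    {"tx":0.05,"ty":0.15,"tz":0.01,"spin":0,"gripper":-1},
    {"tx":0.05,"ty":0.15,"tz":0.01,"spin":0,"gripper":-1},
    {"tx":0.05,"ty":0.15,"tz":0.01,"spin":0,"gripper":-1},
  ],
)

```text
clock: 9.45
position: [525.2, 87.6, 151.0]
ee_rot: [0.997, -0.075, -0.001, 0.0]
contact_force: [0.2, 0.0, 0.1]
gripper_width: 85.3
```

Run:
```python
import st
from chk import *
g=get_image("wrist"); np.save("w11.npy",g,allow_pickle=True); cv2.imwrite("pics/w11.png",g["frame"][:,:,::-1])
r=stone(g,"white",52,(525,81));print(r)
print(stone(g,"red",26,(528,80)))
p,R=tool(); t=np.r_[r[0][:2],42.5]+R@np.array([-1,1.35,0])
print(t,shift(t,r[0][4]))
```

```text
9.45 [525.2   87.58 151.01] 85.3 [0.23 0.03 0.06] [ 0.01 -0.04 -0.04] [-1.1e-03 -3.0e-04 -1.0e+00]
(array([527.9,  82.1,  98.8,  45.1,  -8.7]), np.float64(52.8), np.int64(8423))
(array([530.6,  79.6, 148.9,  55. ,  -4.9]), np.float64(26.7), np.int64(3924))
[526.70960691  80.91447764  42.50101146] (array([0.01  , 0.0266, 0.435 ]), np.float64(0.002475256007939682), 'yaw', np.float64(-8.59))
```

View pics/w11.png

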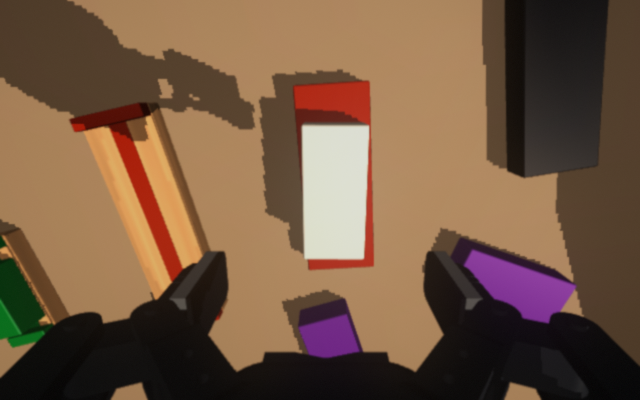

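Emit:
play_rows(
  targets=[
    {"tx":0.01,"ty":0.027,"tz":0.2,"spin":0,"gripper":-1},
    {"tx":0.01,"ty":0.027,"tz":0.4,"spin":0,"gripper":-1},
    {"tx":0.01,"ty":0.027,"tz":0.42,"spin":0,"gripper":-1},
    {"tx":0.01,"ty":0.027,"tz":0.43,"spin":0,"gripper":-1},
    {"tx":0.01,"ty":0.027,"tz":0.43,"spin":0,"gripper":-1},
  ],
)

```text
clock: 10.12
position: [528.2, 80.8, 46.0]
ee_rot: [0.997, -0.075, 0.002, -0.001]
contact_force: [-0.2, -0.0, 0.4]
gripper_width: 85.3
```

Run:
```python
import st
from chk import *
g=get_image("wrist");  cv2.imwrite("pics/w12.png",g["frame"][:,:,::-1])
print(shift([526.7,80.9,42.5],-8.7))
r=stone(g,"white",52,(525,81));print(r)
```

```text
10.125 [528.19  80.83  46.  ] 85.3 [-0.19 -0.02  0.39] [-0.02  0.02 -0.02] [ 0.0034  0.0014 -1.    ]
(array([-0.0057,  0.    ,  0.0141]), np.float64(0.0019318551518532937), 'yaw', np.float64(-8.61))
(array([532.3,  81.4,  89.4,  44.9,  -8.8]), np.float64(52.8), np.int64(11871))
```

View pics/w12.png

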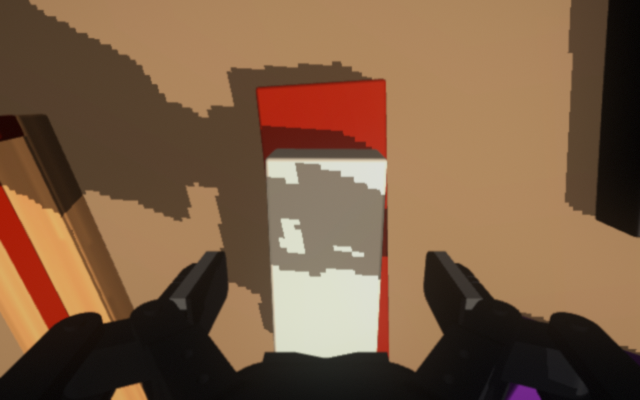

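Emit:
play_rows(
  targets=[
    {"tx":-0.002,"ty":0,"tz":0.005,"spin":0,"gripper":-1},
    {"tx":-0.002,"ty":0,"tz":0.005,"spin":0,"gripper":-1},
    {"tx":-0.002,"ty":0,"tz":0.005,"spin":0,"gripper":1},
    {"tx":-0.002,"ty":0,"tz":0.005,"spin":0,"gripper":1},
    {"tx":-0.002,"ty":0,"tz":0.005,"spin":0,"gripper":1},
    {"tx":-0.002,"ty":0,"tz":0.005,"spin":0,"gripper":1},
  ],
)

```text
clock: 10.92
position: [526.8, 80.1, 43.3]
ee_rot: [0.997, -0.075, 0.0, -0.0]
contact_force: [0.3, 1.0, 2.7]
gripper_width: 45.0
```

Run:
```python
import st
from chk import *
print(shift([551,-234,150],0))
```

```text
10.925 [526.83  80.15  43.34] 45.0 [0.32 1.03 2.66] [ 0.14  0.17 -0.03] [ 9.e-04  3.e-04 -1.e+00]
(array([ 0.2847,  1.2276, -0.4269]), np.float64(-0.19201628822463432), 'yaw', np.float64(-8.64))
```

Emit:
play_rows(
  targets=[
    {"tx":0,"ty":0,"tz":-0.04,"spin":0,"gripper":1},
    {"tx":0,"ty":0,"tz":-0.2,"spin":0,"gripper":1},
    {"tx":0,"ty":0.1,"tz":-0.4,"spin":0,"gripper":1},
    {"tx":0.1,"ty":0.5,"tz":-0.45,"spin":-0.1,"gripper":1},
    {"tx":0.2,"ty":1,"tz":-0.45,"spin":-0.19,"gripper":1},
    {"tx":0.28,"ty":1,"tz":-0.45,"spin":-0.19,"gripper":1},
    {"tx":0.28,"ty":1,"tz":-0.45,"spin":-0.19,"gripper":1},
    {"tx":0.28,"ty":1,"tz":-0.45,"spin":-0.19,"gripper":1},
    {"tx":0.28,"ty":1,"tz":-0.45,"spin":-0.19,"gripper":1},
  ],
)

```text
clock: 12.05
position: [557.0, -177.6, 154.8]
ee_rot: [1.0, -0.001, -0.001, -0.0]
contact_force: [-0.3, 0.2, -2.7]
gripper_width: 45.1
```

Run:
```python
import st
from held import *
from chk import *
g=get_image("wrist");  cv2.imwrite("pics/w13.png",g["frame"][:,:,::-1]); np.save("w13.npy",g,allow_pickle=True)
print(held("white",g=g),held("white",8.7,g=g)); print(seat(g,"white",(553,-234),80))
print(shift([551,-234,150],0))
```

```text
12.05 [ 556.99 -177.64  154.76] 45.1 [-0.34  0.21 -2.65] [-0.01  0.05  0.02] [-2.1e-03  8.0e-04 -1.0e+00]
('tool-frame rect', array([ 6.7, -0.8, 88.9, 57.7, -0. ]), 'depth top', np.float64(9.1)) ('tool-frame rect', array([ 6.4, -0.7, 89.2, 57.9, -0. ]), 'depth top', np.float64(9.1))
(array([ 528.3, -196.5,  125.5,   76.1,   12.1]), 'stripe lateral off 4.24 yaw 6.15', array([ 298,  155,   90,  129, 6065], dtype=int32))
(array([-0.0243,  0.2278,  0.0199]), np.float64(-0.0020403193137705482), 'yaw', np.float64(-0.09))
```

View pics/w13.png

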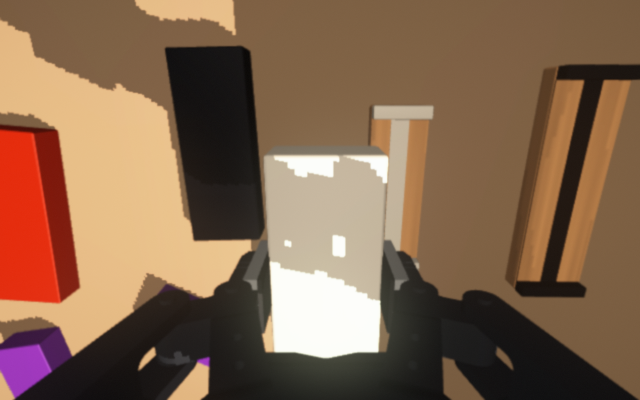

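Run:
```python
from h import *
print(shift([552,-233,95],0.1))
```

```text
(array([-0.0199,  0.2239,  0.2399]), np.float64(-0.00426254153599296), 'yaw', np.float64(-0.09))
```

Emit:
play_rows(
  targets=[
    {"tx":-0.02,"ty":0.15,"tz":0.05,"spin":0,"gripper":1},
    {"tx":-0.02,"ty":0.22,"tz":0.2,"spin":0,"gripper":1},
    {"tx":-0.02,"ty":0.22,"tz":0.23,"spin":0,"gripper":1},
    {"tx":-0.02,"ty":0.22,"tz":0.23,"spin":0,"gripper":1},
    {"tx":-0.02,"ty":0.22,"tz":0.23,"spin":0,"gripper":1},
  ],
)

```text
clock: 12.72
position: [554.1, -231.8, 99.5]
ee_rot: [1.0, 0.0, 0.001, 0.0]
contact_force: [0.2, 1.4, -3.6]
gripper_width: 44.9
```

```bash
cat > rel.py <<'E'
from held import *
def rel(g,name,half,smask=None,top=8.7,hs=None):
    """in tool frame: seat's far stop (z=30) rows, stripe line (z=20); held stone's far edge & sides at top plane"""
    p,R=tool(); W=world_map(g); T=(W-p)@R
    hsv=cv2.cvtColor(g["frame"],cv2.COLOR_RGB2HSV)
    m=masks(g)[name]; near=(abs(T[...,1])<60)&(T[...,0]>-20)&(T[...,0]<160)
    def pts(k,z): 
        k=cv2.morphologyEx(k.astype(np.uint8),cv2.MORPH_OPEN,np.ones((3,3)))>0
        return (onplane(g,np.argwhere(k)[:,::-1],z)-p)@R
    a=pts(m&near&(abs(W[...,2]-31)<5),30); a=a[a[:,0]>half-20]
    if len(a)>20:
        r=rect(a); print("stop: c %.1f %.1f size %.1fx%.1f ang %.1f -> seat x %.2f y %.2f"%(*r,r[0]+5-half,r[1]))
    b=pts(m&near&(abs(W[...,2]-22)<5),20); b=b[(b[:,0]<half-12)]
    if len(b)>20:
        f=np.polyfit(b[:,0],b[:,1],1); print("stripe y at x=30: %.2f, ang(tool) %.2f"%(np.polyval(f,30),np.degrees(np.arctan(f[0]))), len(b), "xrange",b[:,0].min().round(),b[:,0].max().round())
    c=pts(m&(np.hypot(T[...,0],T[...,1])<100)&(abs(-T[...,2]-top)<4),p[2]+top)
    c=c[(c[:,0]>22)]
    f1=[];f2=[];xs=np.arange(int(c[:,0].min())+2,int(np.percentile(c[:,0],99))-3,3)
    for x in xs:
        q=c[abs(c[:,0]-x)<1.5]; f1.append(q[:,1].min()); f2.append(q[:,1].max())
    mid=(np.array(f1)+f2)/2; fm=np.polyfit(xs,mid,1)
    print("stone far edge x %.2f -> centre x %.2f ; mid y %.2f width %.1f ang %.2f"%(np.percentile(c[:,0],99.5),np.percentile(c[:,0],99.5)-hs,np.median(mid),np.median(np.array(f2)-f1),np.degrees(np.arctan(fm[0]))))
E
python3 - <<'E'
import st
from rel import *
g=get_image("wrist");  cv2.imwrite("pics/w14.png",g["frame"][:,:,::-1]); np.save("w14.npy",g,allow_pickle=True)
rel(g,"white",69,hs=50)
E
```

```text
12.725 [ 554.08 -231.84   99.5 ] 44.9 [ 0.21  1.4  -3.61] [-0.04  0.01 -0.06] [ 2.6e-03 -7.0e-04 -1.0e+00]
stop: c 62.7 1.7 size 41.9x8.4 ang 89.9 -> seat x -1.30 y 1.70
stripe y at x=30: 1.75, ang(tool) -0.43 454 xrange 43.0 57.0
stone far edge x 50.84 -> centre x 0.84 ; mid y -1.73 width 44.0 ang -0.24
```

View pics/w14.png

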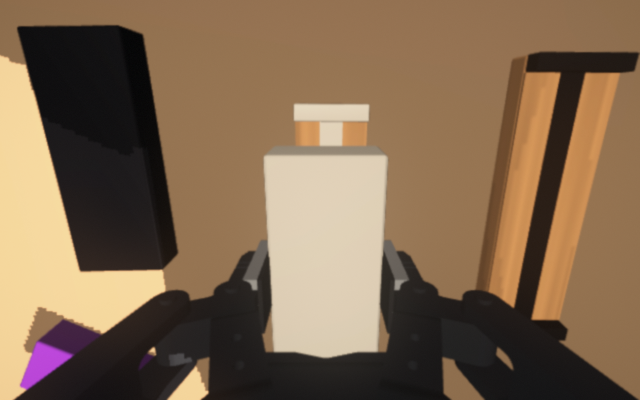

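Emit:
play_rows(
  targets=[
    {"tx":-0.009,"ty":0.014,"tz":0.1,"spin":0,"gripper":1},
    {"tx":-0.009,"ty":0.014,"tz":0.2,"spin":0,"gripper":1},
    {"tx":-0.009,"ty":0.014,"tz":0.2,"spin":0,"gripper":1},
    {"tx":-0.009,"ty":0.014,"tz":0.2,"spin":0,"gripper":1},
  ],
)

```text
clock: 13.28
position: [551.9, -236.2, 49.5]
ee_rot: [1.0, -0.0, 0.001, 0.0]
contact_force: [0.7, -0.2, -2.5]
gripper_width: 44.7
```

Run:
```python
import st
from rel import *
g=get_image("wrist");  cv2.imwrite("pics/w15.png",g["frame"][:,:,::-1]); np.save("w15.npy",g,allow_pickle=True)
rel(g,"white",69,hs=50)
```

```text
13.275 [ 551.88 -236.23   49.53] 44.7 [ 0.66 -0.23 -2.51] [ 0.06 -0.04 -0.03] [ 2.6e-03 -9.0e-04 -1.0e+00]
stop: c 66.2 -2.9 size 42.1x5.9 ang 89.9 -> seat x 2.20 y -2.90
stripe y at x=30: -2.88, ang(tool) -0.09 398 xrange 50.0 57.0
stone far edge x 50.36 -> centre x 0.36 ; mid y 11.17 width 11.7 ang 43.53
```

View pics/w15.png

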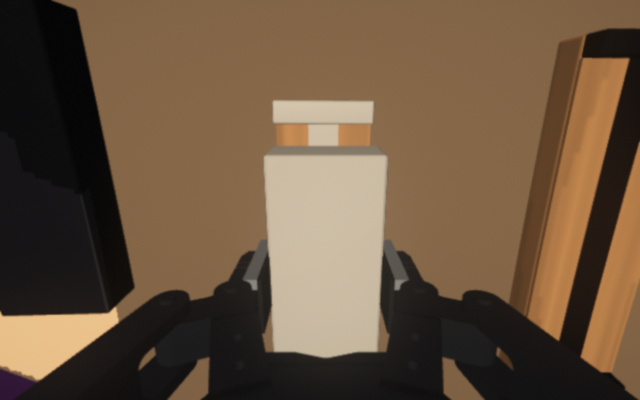

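Run:
```python
from h import *
g=np.load("w15.npy",allow_pickle=True).item()
p=np.array([551.88,-236.23,49.53]); 
R=Ro.from_quat(read_state()["ee_rot"]).as_matrix(); print(shift(p)[-1], read_state()["position"])
f=g["frame"].astype(int).sum(2)
print(f[95:130:1,322]); print(f[140:160,322]); print(f[112,265:285],f[112,365:380]);print(f[200,262:276],f[200,378:390])
```

```text
-0.05 [ 551.97679344 -236.27335917   49.71460273]
[315 316 315 316 333 415 510 560 578 578 578 575 575 572 571 573 571 569
 567 565 564 564 561 559 557 556 549 510 455 483 547 567 567 566 566]
[565 565 565 565 556 500 414 363 355 355 358 358 358 369 399 469 531 551
 555 559]
[314 314 314 315 314 312 317 385 512 560 568 570 570 570 571 570 569 569
 570 569] [562 563 562 565 563 563 554 496 403 335 319 315 317 315 317]
[323 322 323 371 482 529 547 556 558 556 557 558 556 557] [554 554 552 554 547 517 473 416 346 324 327 326]
```

```bash
cat > pp.py <<'E'
from h import *
def tp(g,uv,z,p=None):
    q,R=tool(); p=q if p is None else p
    return ((onplane(g,uv,z)-p)@R).round(2)
E
python3 - <<'E'
from pp import *
g=np.load("w15.npy",allow_pickle=True).item()
p=np.array([551.88,-236.23,49.53])
print("stop",tp(g,[(322.5,100.3),(322.5,122.5),(272.5,112),(372.5,112)],30,p))
print("stone",tp(g,[(325,154.7),(265.7,200),(384.7,200)],p[2]+8.7,p))
E
```

```text
stop [[ 69.97  -2.76  19.75]
 [ 60.65  -2.77  19.72]
 [ 65.06 -24.43  19.72]
 [ 65.13  18.91  19.75]]
stone [[ 51.26  -1.64  -8.54]
 [ 33.96 -24.08  -8.61]
 [ 34.02  21.01  -8.57]]
```

Emit:
play_rows(
  targets=[
    {"tx":0,"ty":-0.005,"tz":0.03,"spin":0,"gripper":1},
    {"tx":0,"ty":-0.005,"tz":0.04,"spin":0,"gripper":1},
    {"tx":0,"ty":-0.005,"tz":0.04,"spin":0,"gripper":1},
    {"tx":0,"ty":-0.005,"tz":0.04,"spin":0,"gripper":1},
  ],
)

```text
clock: 13.82
position: [550.8, -235.0, 38.1]
ee_rot: [1.0, -0.001, 0.0, 0.0]
contact_force: [-0.7, 0.9, -3.5]
gripper_width: 44.7
```

Run:
```python
import st
from rel import *
g=get_image("wrist"); p,R=tool();  cv2.imwrite("pics/w16.png",g["frame"][:,:,::-1])
f=g["frame"].astype(int).sum(2)
for r in (105,112,118,200,180): print(r,f[r,255:285],f[r,365:392])
print(f[90:165,322])
```

```text
13.825 [ 550.75 -235.05   38.06] 44.7 [-0.73  0.94 -3.54] [-0.02 -0.01  0.03] [ 2.e-04 -1.e-04 -1.e+00]
105 [305 300 303 303 305 303 306 306 306 303 305 306 305 304 307 368 490 544
 558 566 564 564 564 563 566 566 564 563 562 564] [554 553 554 556 554 555 555 556 554 554 554 551 552 544 505 424 319 298
 308 308 306 306 306 306 306 308 306]
112 [303 303 307 306 304 303 306 306 306 303 303 305 306 303 311 360 452 523
 549 554 554 554 554 554 553 552 554 554 554 553] [547 549 549 548 549 548 550 547 547 545 548 546 546 536 469 373 321 308
 308 309 308 307 306 306 307 308 306]
118 [305 306 306 306 306 305 306 307 304 303 305 305 303 306 308 329 400 497
 540 546 545 545 546 547 545 546 545 546 546 545] [542 541 541 541 540 542 539 541 541 541 540 541 537 518 441 330 305 310
 309 309 309 307 310 307 308 308 309]
200 [311 312 310 310 312 314 313 314 311 315 363 472 517 536 541 541 544 545
 543 544 545 543 544 541 544 545 546 544 544 547] [546 544 545 543 544 544 544 545 544 544 543 543 542 542 540 542 540 534
 505 460 406 337 316 316 314 315 317]
180 [308 310 311 310 309 312 311 311 318 366 472 518 535 542 545 542 542 544
 545 545 543 544 546 544 545 543 545 545 546 544] [545 546 544 546 545 545 544 544 543 544 543 544 542 540 542 544 540 541
 538 508 463 403 325 310 312 314 314]
[304 306 306 309 309 312 318 371 464 537 561 563 563 562 560 560 560 558
 558 558 555 555 553 554 550 551 548 549 545 545 537 499 437 461 531 549
 552 552 552 552 553 553 553 553 552 551 551 552 554 554 552 551 552 551
 542 487 400 350 345 345 346 349 349 357 388 457 515 537 543 546 548 547
 545 547 547]
```

Run:
```python
from pp import *
g=get_image("wrist"); p=read_state()["position"]; print(p)
print("stop",tp(g,[(325,97.8),(325,121.5),(270.9,112),(379.3,112)],30,p))
print("stone",tp(g,[(325,154.8),(265.6,200),(384.7,200)],p[2]+8.7,p))
```

```text
[ 550.749213   -235.01218373   38.09423568]
stop [[ 71.07  -1.65   8.11]
 [ 61.92  -1.64   8.11]
 [ 65.59 -23.27   8.11]
 [ 65.65  20.06   8.11]]
stone [[ 51.25  -1.61  -8.69]
 [ 33.99 -24.08  -8.69]
 [ 34.05  21.01  -8.69]]
```

Emit:
play_rows(
  targets=[
    {"tx":0.004,"ty":0,"tz":0.001,"spin":0,"gripper":1},
    {"tx":0.004,"ty":0,"tz":0.004,"spin":0,"gripper":1},
    {"tx":0.004,"ty":0,"tz":0.004,"spin":0,"gripper":1},
  ],
)

```text
clock: 14.3
position: [552.0, -235.0, 37.4]
ee_rot: [1.0, -0.001, 0.0, 0.0]
contact_force: [0.3, 0.5, 0.0]
gripper_width: 44.8
```

```bash
python3 st.py
```

```text
14.3 [ 551.97 -235.03   37.4 ] 44.8 [0.32 0.46 0.01] [ 0.15  0.09 -0.03] [ 8.e-04 -3.e-04 -1.e+00]
```

Force rose from about -3 to 0 N, so contact is beginning. I'll go a touch further.

Emit:
play_rows(
  targets=[
    {"tx":0,"ty":0,"tz":0.003,"spin":0,"gripper":1},
    {"tx":0,"ty":0,"tz":0.003,"spin":0,"gripper":1},
  ],
)

```text
clock: 14.55
position: [552.0, -235.0, 37.4]
ee_rot: [1.0, -0.001, 0.0, 0.0]
contact_force: [-2.5, 1.6, 4.7]
gripper_width: 44.9
```

```bash
python3 st.py
```

```text
14.55 [ 551.98 -235.05   37.38] 44.9 [-2.5   1.6   4.74] [ 0.57  0.47 -0.04] [ 9.e-04 -4.e-04 -1.e+00]
```

Emit:
play_rows(
  targets=[
    {"tx":0,"ty":0,"tz":-0.002,"spin":0,"gripper":-1},
    {"tx":0,"ty":0,"tz":-0.002,"spin":0,"gripper":-1},
    {"tx":0,"ty":0,"tz":-0.002,"spin":0,"gripper":-1},
    {"tx":0,"ty":0,"tz":-0.1,"spin":0,"gripper":-1},
    {"tx":0,"ty":0,"tz":-0.3,"spin":0,"gripper":-1},
    {"tx":0,"ty":0,"tz":-0.45,"spin":0,"gripper":-1},
    {"tx":0,"ty":0,"tz":-0.45,"spin":0,"gripper":-1},
  ],
)

```text
clock: 15.42
position: [553.7, -235.5, 152.5]
ee_rot: [1.0, -0.001, 0.004, 0.001]
contact_force: [-0.2, -0.5, -0.5]
gripper_width: 85.1
```

Run:
```python
import st
from chk import *
g=get_image("wrist"); np.save("w17.npy",g,allow_pickle=True); cv2.imwrite("pics/w17.png",g["frame"][:,:,::-1])
print(stone(g,"white",46,(552,-234))); print(stone(g,"black",26,(588,-93),100))
print(seat(g,"black",(556,-373),120))
for n in ("white",):
    W=world_map(g); m=masks(g)[n]&(abs(W[...,2]-31)<5)&(abs(W[...,1]+234)<60)&(abs(abs(W[...,0]-552)-64)<10)
    print(rect(onplane(g,np.argwhere(m)[:,::-1],30)))
```

```text
15.425 [ 553.74 -235.47  152.48] 85.1 [-0.2  -0.54 -0.52] [0.01 0.03 0.  ] [ 0.0078 -0.0018 -1.    ]
(array([ 5.534e+02, -2.336e+02,  9.940e+01,  4.410e+01,  2.000e-01]), np.float64(46.8), np.int64(7605))
(array([589.5, -93.2, 144.1,  57.6,   1.5]), np.float64(27.1), np.int64(11986))
(array([ 542.2, -359.8,  212. ,   85. ,    1.2]), 'stripe lateral off -6.48 yaw -11.84', array([ 425,  222,   96,  100, 3920], dtype=int32))
[ 5.532e+02 -2.334e+02  1.358e+02  4.190e+01 -3.000e-01]
```

View pics/w17.png

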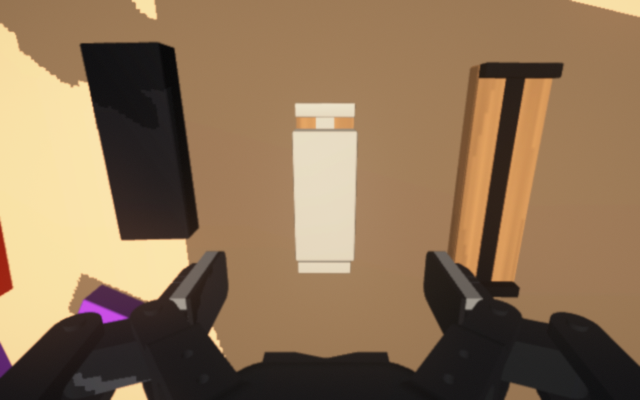

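Run:
```python
from h import *
print(shift([584,-93,130],1.4))
```

```text
(array([ 0.1255, -0.5684,  0.0809]), np.float64(-0.03359718951433561), 'yaw', np.float64(-0.11))
```

Emit:
play_rows(
  targets=[
    {"tx":0.05,"ty":-0.25,"tz":0,"spin":-0.03,"gripper":-1},
    {"tx":0.12,"ty":-0.5,"tz":0.04,"spin":-0.03,"gripper":-1},
    {"tx":0.12,"ty":-0.57,"tz":0.08,"spin":-0.03,"gripper":-1},
    {"tx":0.12,"ty":-0.57,"tz":0.08,"spin":-0.03,"gripper":-1},
    {"tx":0.12,"ty":-0.57,"tz":0.08,"spin":-0.03,"gripper":-1},
  ],
)

```text
clock: 16.1
position: [581.5, -93.0, 127.9]
ee_rot: [1.0, 0.011, -0.001, 0.0]
contact_force: [-0.7, -0.7, 0.1]
gripper_width: 85.2
```

Run:
```python
import st
from chk import *
g=get_image("wrist"); np.save("w18.npy",g,allow_pickle=True); cv2.imwrite("pics/w18.png",g["frame"][:,:,::-1])
r=stone(g,"black",26,(588,-93),95); print(r)
hsv=cv2.cvtColor(g["frame"],cv2.COLOR_RGB2HSV)
print(hsv[100:300:25,326].tolist())
```

```text
16.1 [581.46 -92.99 127.91] 85.2 [-0.65 -0.75  0.14] [-0.04 -0.04  0.04] [-1.7e-03 -3.0e-04 -1.0e+00]
(array([595.2, -91.1, 132.1,  54.3,   1.3]), np.float64(184.2), np.int64(11884))
[[8, 47, 43], [0, 26, 39], [6, 34, 38], [6, 34, 37], [5, 38, 40], [10, 39, 39], [9, 59, 43], [11, 73, 49]]
```

View pics/w18.png

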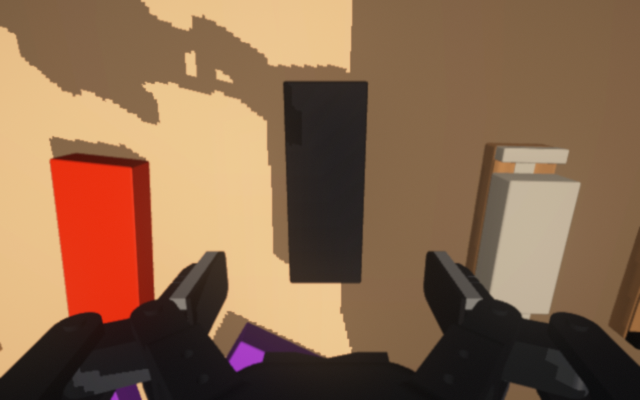

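```bash
sed -i 's/black=(V<45)/black=(V<62)/' h.py
python3 - <<'E'
from chk import *
g=np.load("w18.npy",allow_pickle=True).item()
r=stone(g,"black",26,(588,-93),95); print(r)
p,R=tool(); c=R.T@(np.r_[r[0][:2],0]-p); print("tool-frame",c)
t=np.r_[r[0][:2],17]+R@np.array([-1.2,1.4,0]); print(p,t,shift(t,r[0][4]))
E
```

```text
(array([588.1, -91.2, 147.6,  54.9,   1.2]), np.float64(182.4), np.int64(15249))
tool-frame [  6.64198241  -2.02218084 128.30970125]
[581.61426659 -93.33440666 128.31587646] [586.92935351 -92.62463507  17.00131068] (array([ 0.0217, -0.0025,  0.4452]), np.float64(-0.00020532011031030429), 'yaw', np.float64(1.19))
```

Emit:
play_rows(
  targets=[
    {"tx":0.022,"ty":-0.002,"tz":0.2,"spin":0,"gripper":-1},
    {"tx":0.022,"ty":-0.002,"tz":0.4,"spin":0,"gripper":-1},
    {"tx":0.022,"ty":-0.002,"tz":0.43,"spin":0,"gripper":-1},
    {"tx":0.022,"ty":-0.002,"tz":0.44,"spin":0,"gripper":-1},
    {"tx":0.022,"ty":-0.002,"tz":0.44,"spin":0,"gripper":-1},
  ],
)

```text
clock: 16.77
position: [588.8, -92.1, 20.7]
ee_rot: [1.0, 0.011, 0.002, -0.0]
contact_force: [0.1, 0.0, -0.7]
gripper_width: 85.1
```

Run:
```python
import st
from chk import *
print(shift([587,-92.6,18],1.2))
g=get_image("wrist"); cv2.imwrite("pics/w19.png",g["frame"][:,:,::-1])
```

```text
16.775 [588.84 -92.12  20.74] 85.1 [ 0.13  0.04 -0.74] [-0.01  0.01 -0.04] [ 3.9e-03  1.0e-04 -1.0e+00]
(array([-0.0074,  0.0018,  0.0109]), np.float64(0.0009312588160623944), 'yaw', np.float64(1.24))
```

View pics/w19.png

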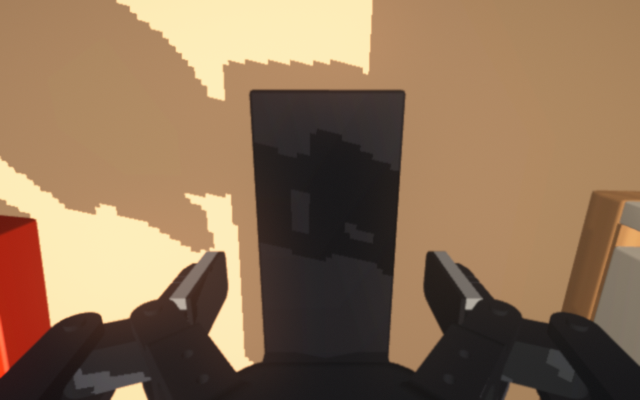

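Emit:
play_rows(
  targets=[
    {"tx":-0.003,"ty":0,"tz":0.002,"spin":0,"gripper":1},
    {"tx":-0.003,"ty":0,"tz":0.002,"spin":0,"gripper":1},
    {"tx":-0.003,"ty":0,"tz":0.002,"spin":0,"gripper":1},
    {"tx":-0.003,"ty":0,"tz":0.002,"spin":0,"gripper":1},
    {"tx":-0.003,"ty":0,"tz":0.002,"spin":0,"gripper":1},
  ],
)

```text
clock: 17.45
position: [587.3, -91.9, 19.6]
ee_rot: [1.0, 0.011, 0.001, 0.0]
contact_force: [-1.1, -0.1, 6.1]
gripper_width: 54.4
```

Run:
```python
import st
from chk import *
print(shift([556,-372,140],-1))
```

```text
17.45 [587.31 -91.9   19.58] 54.4 [-1.1  -0.14  6.12] [ 0.11  0.39 -0.  ] [ 1.8e-03 -2.0e-04 -1.0e+00]
(array([-0.1493,  1.1175, -0.4817]), np.float64(0.0505536328712929), 'yaw', np.float64(1.27))
```

Emit:
play_rows(
  targets=[
    {"tx":0,"ty":0,"tz":-0.04,"spin":0,"gripper":1},
    {"tx":0,"ty":0,"tz":-0.2,"spin":0,"gripper":1},
    {"tx":0,"ty":0.15,"tz":-0.4,"spin":0,"gripper":1},
    {"tx":-0.05,"ty":0.4,"tz":-0.48,"spin":0.05,"gripper":1},
    {"tx":-0.1,"ty":0.65,"tz":-0.48,"spin":0.05,"gripper":1},
    {"tx":-0.15,"ty":0.9,"tz":-0.48,"spin":0.05,"gripper":1},
    {"tx":-0.15,"ty":1,"tz":-0.48,"spin":0.05,"gripper":1},
    {"tx":-0.15,"ty":1,"tz":-0.48,"spin":0.05,"gripper":1},
    {"tx":-0.15,"ty":1,"tz":-0.48,"spin":0.05,"gripper":1},
  ],
)

```text
clock: 18.58
position: [553.7, -341.9, 137.0]
ee_rot: [1.0, -0.009, -0.001, -0.001]
contact_force: [-0.7, 0.4, -6.3]
gripper_width: 54.8
```

Run:
```python
import st
from chk import *
print(shift([556,-372,110],-1))
g=get_image("wrist"); cv2.imwrite("pics/w20.png",g["frame"][:,:,::-1])
```

```text
18.575 [ 553.67 -341.9   137.04] 54.8 [-0.66  0.41 -6.3 ] [ 0.11 -0.   -0.02] [-0.0023  0.0017 -1.    ]
(array([0.0117, 0.1204, 0.1079]), np.float64(-0.0008612332324661212), 'yaw', np.float64(-1.04))
```

View pics/w20.png

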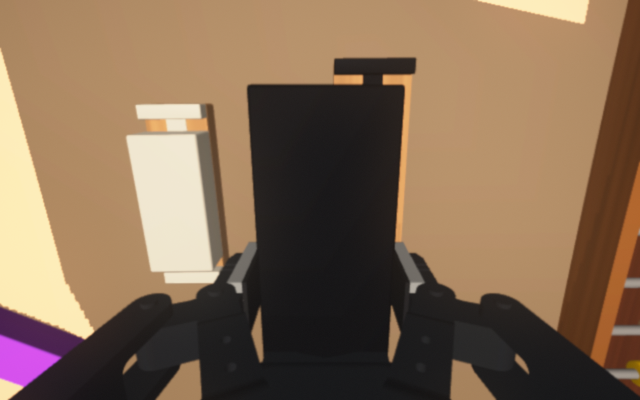

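Emit:
play_rows(
  targets=[
    {"tx":0.01,"ty":0.12,"tz":0.05,"spin":0,"gripper":1},
    {"tx":0.01,"ty":0.12,"tz":0.15,"spin":0,"gripper":1},
    {"tx":0.01,"ty":0.12,"tz":0.2,"spin":0,"gripper":1},
    {"tx":0.01,"ty":0.12,"tz":0.2,"spin":0,"gripper":1},
    {"tx":0.01,"ty":0.12,"tz":0.2,"spin":0,"gripper":1},
  ],
)

```text
clock: 19.25
position: [557.5, -372.5, 89.4]
ee_rot: [1.0, -0.008, 0.001, 0.001]
contact_force: [0.3, -0.1, -4.4]
gripper_width: 54.7
```

Run:
```python
import st
from chk import *
g=get_image("wrist"); cv2.imwrite("pics/w21.png",g["frame"][:,:,::-1]);np.save("w21.npy",g,allow_pickle=True)
f=cv2.resize(g["frame"][20:140,220:430],None,fx=3.5,fy=3.5,interpolation=cv2.INTER_CUBIC); cv2.imwrite("pics/w21z.png",np.clip(f[:,:,::-1].astype(int)*2,0,255))
```

```text
19.25 [ 557.47 -372.46   89.37] 54.7 [ 0.25 -0.15 -4.4 ] [-0.05 -0.01  0.03] [ 0.0016 -0.0011 -1.    ][ WARN:0@1.309] global loadsave.cpp:1063 imwrite_ Unsupported depth image for selected encoder is fallbacked to CV_8U.
```

View pics/w21.png

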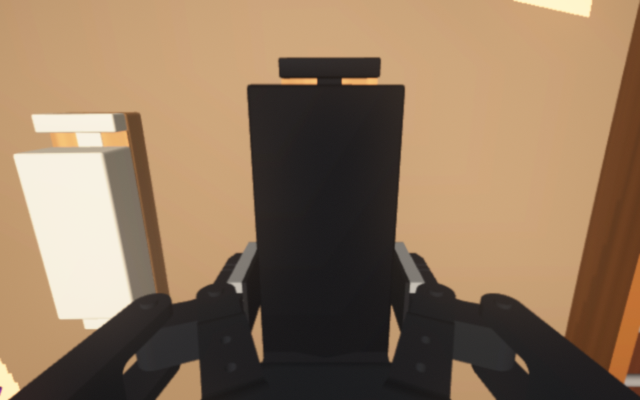

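View pics/w21z.png

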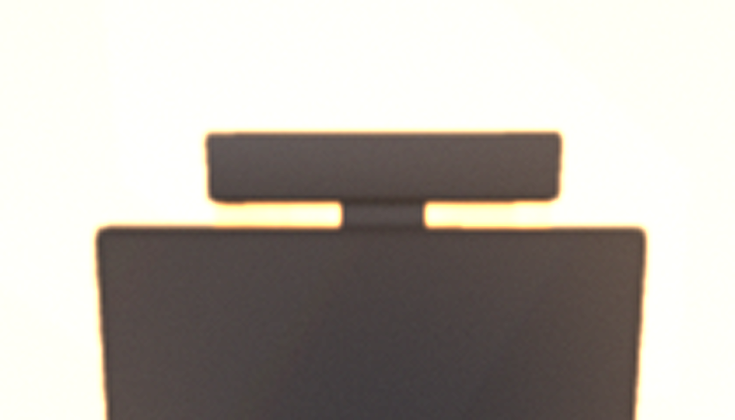

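```bash
cat >> pp.py <<'E'
def edge(f,axis,fix,a,b):
    """subpixel half-level crossing along row (axis='u', fix=v) or column, between a and b"""
    l=(f[fix,a:b] if axis=='u' else f[a:b,fix]).astype(float)
    h=(np.median(l[:3])+np.median(l[-3:]))/2; s=np.sign(l-h); i=np.where(s[:-1]*s[1:]<=0)[0][0]
    return a+i+(h-l[i])/(l[i+1]-l[i])
def blackrel(g,p,top):
    f=g["frame"].astype(int).sum(2)
    import sys
E
python3 - <<'E'
from pp import *
g=np.load("w21.npy",allow_pickle=True).item(); p=np.array([557.47,-372.46,89.37]); f=g["frame"].astype(int).sum(2)
so=[edge(f,'v',u,50,66) for u in (290,330,370)]; sl=edge(f,'u',67,268,290); sr=edge(f,'u',67,370,392)
print(so,sl,sr); P=tp(g,[(290,so[0]),(330,so[1]),(370,so[2]),(sl,67),(sr,67)],30,p); print(P)
ko=[edge(f,'v',u,80,92) for u in (262,275,390)]; rows=(100,150,200); kl=[edge(f,'u',r,235,275) for r in rows]; kr=[edge(f,'u',r,380,420) for r in rows]
top=6.4
Q=tp(g,[(262,ko[0]),(390,ko[2])]+[(a,r) for a,r in zip(kl,rows)]+[(a,r) for a,r in zip(kr,rows)],p[2]+top,p);print(ko,kl,kr); print(Q)
E
```

```text
[np.float64(57.0777027027027), np.float64(57.11486486486486), np.float64(56.95)] 278.438202247191 380.09183673469386
[[ 91.23 -20.15  59.54]
 [ 91.26   0.84  59.57]
 [ 91.36  21.83  59.59]
 [ 86.35 -26.4   59.53]
 [ 86.45  27.37  59.59]]
[np.float64(83.77304964539007), np.float64(83.79856115107914), np.float64(84.1863354037267)] [np.float64(247.16871165644173), np.float64(250.4403409090909), np.float64(253.5972972972973)] [np.float64(403.72222222222223), np.float64(400.4725274725275), np.float64(397.2513368983957)]
[[ 75.74 -23.7   -6.26]
 [ 75.69  21.04  -6.21]
 [ 70.29 -29.23  -6.28]
 [ 52.56 -29.19  -6.32]
 [ 33.23 -29.17  -6.36]
 [ 70.39  26.2   -6.22]
 [ 52.65  26.24  -6.26]
 [ 33.31  26.26  -6.3 ]]
```

Emit:
play_rows(
  targets=[
    {"tx":-0.013,"ty":0.008,"tz":0.06,"spin":0,"gripper":1},
    {"tx":-0.013,"ty":0.008,"tz":0.12,"spin":0,"gripper":1},
    {"tx":-0.013,"ty":0.008,"tz":0.12,"spin":0,"gripper":1},
    {"tx":-0.013,"ty":0.008,"tz":0.12,"spin":0,"gripper":1},
  ],
)

```text
clock: 19.8
position: [553.4, -374.9, 58.0]
ee_rot: [1.0, -0.009, -0.0, 0.0]
contact_force: [1.2, 0.3, -5.0]
gripper_width: 54.4
```

Run:
```python
import st
from chk import *
g=get_image("wrist"); np.save("w22.npy",g,allow_pickle=True)
f=cv2.resize(g["frame"][20:140,220:430],None,fx=3.5,fy=3.5,interpolation=cv2.INTER_CUBIC); cv2.imwrite("pics/w22z.png",np.clip(f[:,:,::-1].astype(int)*2,0,255).astype(np.uint8))
```

```text
19.8 [ 553.41 -374.9    58.03] 54.4 [ 1.22  0.32 -4.95] [ 0.03 -0.04  0.02] [-1.e-04 -3.e-04 -1.e+00]
```

View pics/w22z.png

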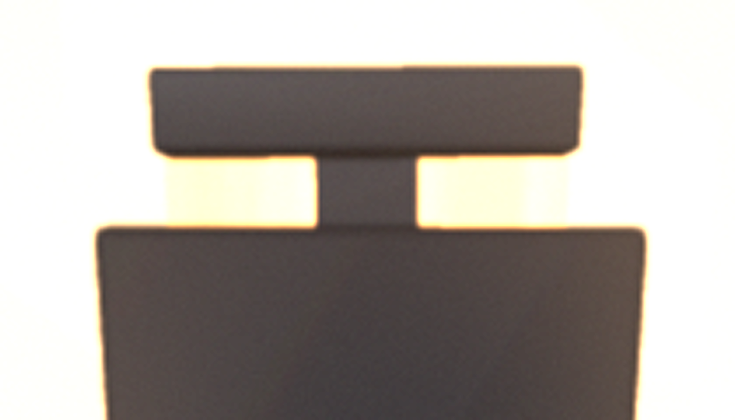

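Run:
```python
from pp import *
g=np.load("w22.npy",allow_pickle=True).item(); p=read_state()["position"]; print(p); f=g["frame"].astype(int).sum(2)
so=[edge(f,'v',u,28,50) for u in (275,325,375)]; sl=edge(f,'u',52,250,280); sr=edge(f,'u',52,370,400)
P=tp(g,[(275,so[0]),(325,so[1]),(375,so[2]),(sl,52),(sr,52)],30,p); print(P)
ko=[edge(f,'v',u,77,92) for u in (258,275,392)]; r=100
top=6.4
Q=tp(g,[(258,ko[0]),(392,ko[2]),(edge(f,'u',r,235,275),r),(edge(f,'u',r,380,420),r)],p[2]+top,p); print(Q)
```

```text
[ 553.68301082 -374.92340353   58.46870012]
[[ 94.95 -23.29  28.52]
 [ 95.11  -1.76  28.53]
 [ 95.27  19.76  28.54]
 [ 89.67 -28.96  28.51]
 [ 89.76  24.7   28.54]]
[[ 75.44 -24.99  -6.37]
 [ 75.38  21.62  -6.34]
 [ 70.02 -29.11  -6.37]
 [ 70.1   26.05  -6.34]]
```

Emit:
play_rows(
  targets=[
    {"tx":0.003,"ty":-0.002,"tz":0.02,"spin":-0.006,"gripper":1},
    {"tx":0.003,"ty":-0.002,"tz":0.05,"spin":-0.006,"gripper":1},
    {"tx":0.003,"ty":-0.002,"tz":0.066,"spin":-0.006,"gripper":1},
    {"tx":0.003,"ty":-0.002,"tz":0.066,"spin":-0.006,"gripper":1},
    {"tx":0.003,"ty":-0.002,"tz":0.066,"spin":-0.006,"gripper":1},
  ],
)

```text
clock: 20.48
position: [554.2, -374.2, 41.8]
ee_rot: [1.0, -0.006, 0.0, 0.0]
contact_force: [1.0, -0.7, -5.5]
gripper_width: 54.6
```

Run:
```python
import st
from pp import *
g=get_image("wrist"); np.save("w23.npy",g,allow_pickle=True)
f=cv2.resize(g["frame"][0:120,220:430],None,fx=3.5,fy=3.5,interpolation=cv2.INTER_CUBIC); cv2.imwrite("pics/w23z.png",np.clip(f[:,:,::-1].astype(int)*2,0,255).astype(np.uint8))
p=read_state()["position"]; print(p); f=g["frame"].astype(int).sum(2)
so=[edge(f,'v',u,14,42) for u in (275,325,375)]; sl=edge(f,'u',42,240,275); sr=edge(f,'u',42,375,410)
print(so,sl,sr)
P=tp(g,[(275,so[0]),(325,so[1]),(375,so[2]),(sl,42),(sr,42)],30,p); print(P)
ko=[edge(f,'v',u,77,92) for u in (258,275,392)]; r=100
top=6.4
Q=tp(g,[(258,ko[0]),(392,ko[2]),(edge(f,'u',r,235,275),r),(edge(f,'u',r,380,420),r)],p[2]+top,p); print(Q)
```

```text
20.475 [ 554.2  -374.24   41.84] 54.6 [ 1.01 -0.69 -5.5 ] [0.02 0.01 0.01] [ 2.e-04 -2.e-04 -1.e+00]
[ 554.22175283 -374.29170087   41.96195334]
[np.float64(33.34848484848485), np.float64(33.423280423280424), np.float64(33.69718309859155)] 257.36683417085425 396.0876623376623
[[ 94.67 -20.95  12.  ]
 [ 94.69  -1.71  12.01]
 [ 94.61  17.53  12.01]
 [ 91.6  -27.91  12.  ]
 [ 91.69  25.83  12.01]]
[[ 75.69 -25.04  -6.37]
 [ 75.62  21.7   -6.36]
 [ 70.25 -29.16  -6.37]
 [ 70.33  26.15  -6.36]]
```

View pics/w23z.png

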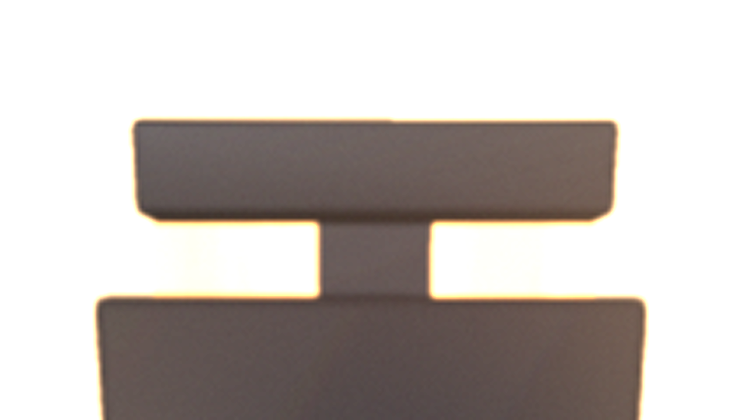

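Emit:
play_rows(
  targets=[
    {"tx":0,"ty":0.001,"tz":0.004,"spin":0,"gripper":1},
    {"tx":0,"ty":0.001,"tz":0.008,"spin":0,"gripper":1},
    {"tx":0,"ty":0.001,"tz":0.008,"spin":0,"gripper":1},
  ],
)

```text
clock: 20.9
position: [554.0, -374.5, 39.8]
ee_rot: [1.0, -0.006, 0.0, 0.0]
contact_force: [-0.0, 0.5, -4.6]
gripper_width: 54.7
```

```bash
python3 st.py
```

```text
20.9 [ 554.04 -374.46   39.76] 54.7 [-0.02  0.49 -4.64] [-0.   -0.06 -0.02] [ 1.e-04 -1.e-04 -1.e+00]
```

Emit:
play_rows(
  targets=[
    {"tx":0,"ty":0,"tz":0.002,"spin":0,"gripper":1},
    {"tx":0,"ty":0,"tz":0.004,"spin":0,"gripper":1},
    {"tx":0,"ty":0,"tz":0.004,"spin":0,"gripper":1},
  ],
)

```text
clock: 21.28
position: [554.1, -374.5, 39.7]
ee_rot: [1.0, -0.006, 0.0, 0.0]
contact_force: [-1.9, 2.1, 1.7]
gripper_width: 54.7
```

```bash
python3 st.py
```

```text
21.275 [ 554.11 -374.49   39.67] 54.7 [-1.95  2.09  1.74] [ 0.6   0.55 -0.04] [ 4.e-04 -4.e-04 -1.e+00]
```

Emit:
play_rows(
  targets=[
    {"tx":0,"ty":0,"tz":0,"spin":0,"gripper":-1},
    {"tx":0,"ty":0,"tz":0,"spin":0,"gripper":-1},
    {"tx":0,"ty":0,"tz":0,"spin":0,"gripper":-1},
    {"tx":0,"ty":0,"tz":-0.1,"spin":0,"gripper":-1},
    {"tx":0,"ty":0,"tz":-0.3,"spin":0,"gripper":-1},
    {"tx":0,"ty":0,"tz":-0.5,"spin":0,"gripper":-1},
    {"tx":0,"ty":0,"tz":-0.5,"spin":0,"gripper":-1},
  ],
)

```text
clock: 22.15
position: [556.7, -375.9, 169.7]
ee_rot: [1.0, -0.006, 0.005, 0.003]
contact_force: [0.6, -0.2, -0.8]
gripper_width: 85.5
```

Run:
```python
import st
from chk import *
g=get_image("wrist"); np.save("w24.npy",g,allow_pickle=True); cv2.imwrite("pics/w24.png",g["frame"][:,:,::-1])
print(stone(g,"black",46,(555,-373),95))
print(seat(g,"black",(555,-373),110))
print(shift([528,79,135],-5))
```

```text
22.15 [ 556.73 -375.87  169.7 ] 85.5 [ 0.58 -0.18 -0.85] [ 0.    0.01 -0.01] [ 0.0103 -0.0054 -0.9999]
(array([ 554.9, -373.1,  148.7,   54.5,   -0.7]), np.float64(224.6), np.int64(12571))
(array([ 555.2, -341.3,  185.5,  121.4,   -0.8]), 'stripe lateral off -31.75 yaw -0.78', array([  286,    72,    75,   217, 14167], dtype=int32))
(array([-0.1324, -1.8142,  0.1215]), np.float64(0.09483252607228204), 'yaw', np.float64(-0.73))
```

View pics/w24.png

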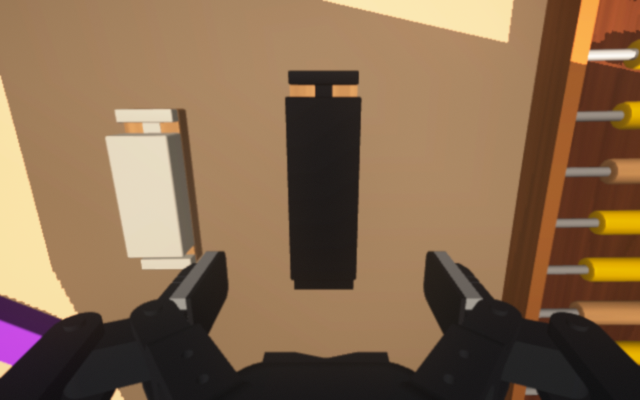

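Emit:
play_rows(
  targets=[
    {"tx":-0.03,"ty":-0.25,"tz":0,"spin":0.09,"gripper":-1},
    {"tx":-0.06,"ty":-0.5,"tz":0,"spin":0.09,"gripper":-1},
    {"tx":-0.06,"ty":-0.75,"tz":0,"spin":0.09,"gripper":-1},
    {"tx":-0.06,"ty":-1,"tz":0.05,"spin":0.09,"gripper":-1},
  ],
)

```text
clock: 22.7
position: [541.9, -124.5, 151.1]
ee_rot: [0.999, -0.042, 0.0, 0.0]
contact_force: [0.7, 0.4, -0.4]
gripper_width: 85.2
```

Run:
```python
from h import *
print(read_state()["position"],shift([528,79,130],-5))
```

```text
[ 541.85933966 -124.49937369  151.07756125] (array([-0.1233, -0.8065,  0.0843]), np.float64(0.004523298109566238), 'yaw', np.float64(-4.8))
```

Emit:
play_rows(
  targets=[
    {"tx":-0.04,"ty":-0.25,"tz":0,"spin":0,"gripper":-1},
    {"tx":-0.08,"ty":-0.5,"tz":0,"spin":0,"gripper":-1},
    {"tx":-0.12,"ty":-0.78,"tz":0.05,"spin":0,"gripper":-1},
    {"tx":-0.12,"ty":-0.78,"tz":0.08,"spin":0,"gripper":-1},
    {"tx":-0.12,"ty":-0.78,"tz":0.08,"spin":0,"gripper":-1},
    {"tx":-0.12,"ty":-0.78,"tz":0.08,"spin":0,"gripper":-1},
  ],
)

```text
clock: 23.45
position: [528.5, 69.3, 131.3]
ee_rot: [0.999, -0.042, -0.0, 0.0]
contact_force: [0.3, -0.6, -0.8]
gripper_width: 85.3
```

Run:
```python
import st
from chk import *
g=get_image("wrist"); np.save("w25.npy",g,allow_pickle=True); cv2.imwrite("pics/w25.png",g["frame"][:,:,::-1])
r=stone(g,"red",26,(528,80),95); print(r)
print(seat(g,"red",(516,230),120))
p,R=tool(); t=np.r_[r[0][:2],18]+R@np.array([-1,1.4,0]); print(p,t,shift(t,r[0][4]))
```

```text
23.45 [528.47  69.33 131.28] 85.3 [ 0.35 -0.6  -0.8 ] [-0.02  0.    0.  ] [-9.e-04 -6.e-04 -1.e+00]
(array([530.7,  79.6, 148.3,  55.2,  -5. ]), np.float64(26.8), np.int64(14735))
(array([531. , 232.1, 157.4,  53.2,   4.5]), 'stripe lateral off 1.29 yaw 4.13', array([  24,   98,  127,  209, 4337], dtype=int32))
[528.64620176  69.19573166 131.55031273] [529.58417308  78.29044671  18.00067396] (array([ 0.0008, -0.0367,  0.4542]), np.float64(0.002321312202561406), 'yaw', np.float64(-4.9))
```

View pics/w25.png

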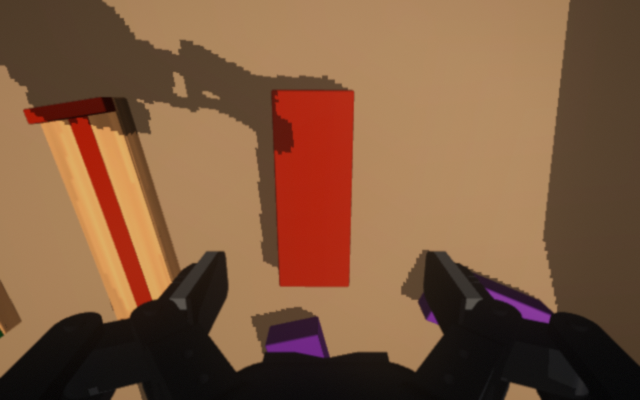

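Emit:
play_rows(
  targets=[
    {"tx":0,"ty":-0.037,"tz":0.2,"spin":0,"gripper":-1},
    {"tx":0,"ty":-0.037,"tz":0.4,"spin":0,"gripper":-1},
    {"tx":0,"ty":-0.037,"tz":0.44,"spin":0,"gripper":-1},
    {"tx":0,"ty":-0.037,"tz":0.45,"spin":0,"gripper":-1},
    {"tx":0,"ty":-0.037,"tz":0.45,"spin":0,"gripper":-1},
  ],
)

```text
clock: 24.12
position: [530.7, 79.9, 20.8]
ee_rot: [0.999, -0.042, 0.002, -0.001]
contact_force: [0.0, 0.8, 0.9]
gripper_width: 85.2
```

Run:
```python
import st
from pp import *
g=get_image("wrist"); cv2.imwrite("pics/w26.png",g["frame"][:,:,::-1])
m=masks(g)["red"]
for r in (150,200,250,300): u=np.where(m[r,230:425])[0]+230; print(r,u.min(),u.max(),(u.min()+u.max())/2)
print(shift([529.6,78.3,18],-5))
```

```text
24.125 [530.71  79.85  20.83] 85.2 [0.03 0.76 0.9 ] [-0.03  0.    0.03] [ 0.0033  0.0012 -1.    ]
150 257 404 330.5
200 260 400 330.0
250 263 396 329.5
300 265 393 329.0
(array([-0.0038,  0.0071,  0.0118]), np.float64(0.004630886833450947), 'yaw', np.float64(-4.79))
```

Emit:
play_rows(
  targets=[
    {"tx":-0.002,"ty":0.005,"tz":0.002,"spin":0.003,"gripper":-1},
    {"tx":-0.002,"ty":0.005,"tz":0.002,"spin":0.003,"gripper":1},
    {"tx":-0.002,"ty":0.005,"tz":0.002,"spin":0.003,"gripper":1},
    {"tx":-0.002,"ty":0.005,"tz":0.002,"spin":0.003,"gripper":1},
    {"tx":-0.002,"ty":0.005,"tz":0.002,"spin":0.003,"gripper":1},
    {"tx":-0.002,"ty":0.005,"tz":0.002,"spin":0.003,"gripper":1},
  ],
)

```text
clock: 24.92
position: [529.0, 78.6, 19.4]
ee_rot: [0.999, -0.043, 0.0, -0.0]
contact_force: [-1.9, -0.2, 6.1]
gripper_width: 54.8
```

Run:
```python
import st
from pp import *
print(shift([516.5,230.5,120],4.1))
```

```text
24.925 [529.03  78.62  19.41] 54.8 [-1.94 -0.22  6.06] [-0.08  0.4  -0.07] [ 8.e-04  1.e-04 -1.e+00]
(array([-0.1014, -0.6011, -0.4024]), np.float64(-0.1997684247789866), 'yaw', np.float64(-4.89))
```

Emit:
play_rows(
  targets=[
    {"tx":0,"ty":0,"tz":-0.04,"spin":0,"gripper":1},
    {"tx":0,"ty":0,"tz":-0.2,"spin":0,"gripper":1},
    {"tx":0,"ty":-0.05,"tz":-0.35,"spin":0,"gripper":1},
    {"tx":-0.05,"ty":-0.25,"tz":-0.36,"spin":-0.1,"gripper":1},
    {"tx":-0.1,"ty":-0.45,"tz":-0.36,"spin":-0.2,"gripper":1},
    {"tx":-0.1,"ty":-0.6,"tz":-0.33,"spin":-0.2,"gripper":1},
    {"tx":-0.1,"ty":-0.6,"tz":-0.28,"spin":-0.2,"gripper":1},
    {"tx":-0.1,"ty":-0.6,"tz":-0.28,"spin":-0.2,"gripper":1},
    {"tx":-0.1,"ty":-0.6,"tz":-0.28,"spin":-0.2,"gripper":1},
  ],
)

```text
clock: 26.05
position: [516.4, 228.9, 88.4]
ee_rot: [0.999, 0.035, -0.001, 0.0]
contact_force: [-0.9, 0.4, -4.1]
gripper_width: 54.4
```

Run:
```python
import st
from pp import *
g=get_image("wrist"); np.save("w27.npy",g,allow_pickle=True); cv2.imwrite("pics/w27.png",g["frame"][:,:,::-1])
print(read_state()["position"])
```

```text
26.05 [516.43 228.95  88.42] 54.4 [-0.93  0.39 -4.08] [ 0.01  0.   -0.01] [-1.e-03 -9.e-04 -1.e+00]
[516.73298067 229.12174182  88.76436423]
```

View pics/w27.png

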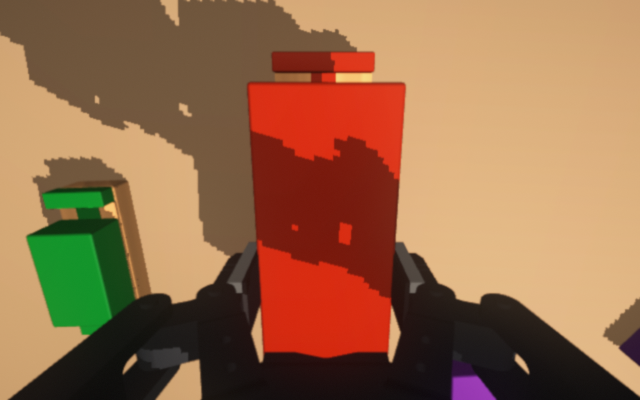

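```bash
cat > redrel.py <<'E'
from pp import *
def red(g,p,outer,rowmid,ul,ur,top=6.6):
    f=g["frame"].astype(int)[...,1]
    us=(285,322,360); so=[edge(f,'v',u,*outer) for u in us]; sl=edge(f,'u',rowmid,*ul); sr=edge(f,'u',rowmid,*ur)
    P=tp(g,[(u,s) for u,s in zip(us,so)]+[(sl,rowmid),(sr,rowmid)],30,p)
    ang=np.degrees(np.arctan2(P[2,0]-P[0,0],P[2,1]-P[0,1]))
    print("px",np.round(so+[sl,sr],1)," seat x %.2f y %.2f w %.1f ang %.2f"%(P[:3,0].mean()-94,(P[3,1]+P[4,1])/2,P[4,1]-P[3,1],-ang))
    e=[edge(f,'v',u,76,92) for u in (258,392)]; r=100
    Q=tp(g,[(258,e[0]),(392,e[1]),(edge(f,'u',r,235,275),r),(edge(f,'u',r,380,420),r)],p[2]+top,p)
    print("stone x %.2f y %.2f w %.1f ang %.2f"%(Q[:2,0].mean()-75,Q[2:,1].mean(),Q[3,1]-Q[2,1],-np.degrees(np.arctan2(Q[1,0]-Q[0,0],Q[1,1]-Q[0,1]))),np.round(e,1))
E
python3 - <<'E'
from redrel import *
g=np.load("w27.npy",allow_pickle=True).item()
red(g,np.array([516.5,229.0,88.5]),(42,64),62,(258,286),(360,390))
E
```

```text
px [ 51.1  51.1  51.1 271.4 374.3]  seat x 0.06 y -2.83 w 53.9 ang -0.06
stone x 1.68 y -1.38 w 55.5 ang 0.22 [80.8 81.6]
```

Emit:
play_rows(
  targets=[
    {"tx":-0.006,"ty":-0.006,"tz":0.06,"spin":0,"gripper":1},
    {"tx":-0.006,"ty":-0.006,"tz":0.12,"spin":0,"gripper":1},
    {"tx":-0.006,"ty":-0.006,"tz":0.12,"spin":0,"gripper":1},
    {"tx":-0.006,"ty":-0.006,"tz":0.12,"spin":0,"gripper":1},
  ],
)

```text
clock: 26.6
position: [515.3, 231.6, 58.4]
ee_rot: [0.999, 0.036, -0.0, 0.0]
contact_force: [-0.2, 0.7, -4.3]
gripper_width: 54.7
```

Run:
```python
import st
from redrel import *
p=read_state()["position"]
g=get_image("wrist"); np.save("w28.npy",g,allow_pickle=True); cv2.imwrite("pics/w28.png",g["frame"][:,:,::-1])
f=g["frame"].astype(int)[...,1]; print(f[25:95,322]); print(f[48,240:280],f[48,370:410])
```

```text
26.6 [515.26 231.55  58.44] 54.7 [-0.23  0.73 -4.33] [-0.   -0.07  0.02] [-0.e+00 -3.e-04 -1.e+00]
[86 86 86 85 85 86 86 85 86 85 85 86 86 86 79 58 47 51 51 44 38 35 34 34
 33 35 35 33 33 33 32 32 32 30 30 30 29 28 23 20 17 23 29 32 33 32 34 33
 32 32 31 31 31 31 32 31 29 29 32 37 43 47 48 48 49 48 49 48 48 48]
[87 86 87 87 86 86 85 86 86 86 87 87 86 87 87 86 87 87 86 86 86 87 87 86
 86 84 73 49 34 32 33 33 34 33 34 33 33 34 33 34] [ 56  56  56  56  56  56  57  56  56  57  56  57  57  57  56  57  57  57
  57  56  86 146 167 170 170 171 171 171 171 171 171 170 172 171 171 170
 171 170 171 171]
```

View pics/w28.png

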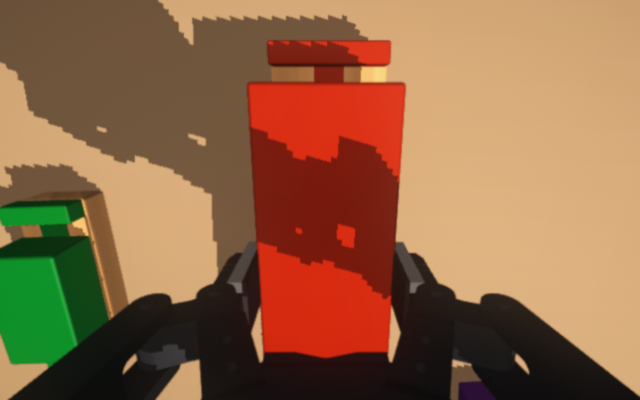

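Run:
```python
from redrel import *
g=np.load("w28.npy",allow_pickle=True).item()
red(g,np.array([515.3,231.55,58.44]),(28,54),50,(250,285),(375,405))
```

```text
px [ 39.7  40.   35.1 266.6 390.4]  seat x 1.63 y -0.18 w 53.9 ang -3.29
stone x 1.71 y -1.38 w 55.5 ang 0.20 [80.9 81.6]
```

Emit:
play_rows(
  targets=[
    {"tx":-0.002,"ty":0.004,"tz":0.02,"spin":0,"gripper":1},
    {"tx":-0.002,"ty":0.004,"tz":0.05,"spin":0,"gripper":1},
    {"tx":-0.002,"ty":0.004,"tz":0.066,"spin":0,"gripper":1},
    {"tx":-0.002,"ty":0.004,"tz":0.066,"spin":0,"gripper":1},
    {"tx":-0.002,"ty":0.004,"tz":0.066,"spin":0,"gripper":1},
  ],
)

```text
clock: 27.28
position: [514.8, 230.6, 42.2]
ee_rot: [0.999, 0.036, 0.0, -0.0]
contact_force: [-0.9, -0.2, -4.0]
gripper_width: 54.5
```

Run:
```python
import st
from redrel import *
p=read_state()["position"]
g=get_image("wrist"); np.save("w29.npy",g,allow_pickle=True); cv2.imwrite("pics/w29.png",g["frame"][:,:,::-1])
try: red(g,p,(20,47),44,(240,280),(380,410))
except Exception as e: print(e)
f=g["frame"].astype(int)[...,1]
for u in (285,322,360): print(f[20:50,u])
```

```text
27.275 [514.8  230.55  42.17] 54.5 [-0.87 -0.2  -4.  ] [-0.04 -0.01  0.02] [ 2.e-04  0.e+00 -1.e+00]
px [ 30.8  30.8  26.  257.  395.9]  seat x 2.40 y -1.17 w 54.0 ang -3.34
stone x 1.76 y -1.43 w 55.6 ang 0.22 [80.8 81.6]
[86 86 86 85 85 85 85 85 86 85 82 65 44 46 54 55 55 55 55 54 55 55 54 53
 52 52 52 52 52 51]
[85 86 86 86 85 86 86 86 86 86 82 66 45 45 52 53 54 52 53 54 53 53 53 54
 53 53 54 54 52 53]
[168 155 123 109 109 109 105  94  87  87  86  79  53  46  53  54  54  55
  55  55  55  54  54  54  54  54  54  54  55  55]
```

View pics/w29.png

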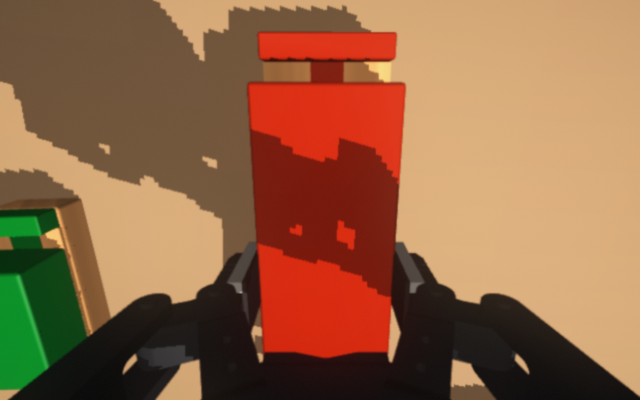

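Emit:
play_rows(
  targets=[
    {"tx":0,"ty":0.001,"tz":0.004,"spin":0,"gripper":1},
    {"tx":0,"ty":0.001,"tz":0.009,"spin":0,"gripper":1},
    {"tx":0,"ty":0.001,"tz":0.009,"spin":0,"gripper":1},
  ],
)

```text
clock: 27.7
position: [514.6, 230.2, 39.8]
ee_rot: [0.999, 0.036, -0.0, 0.0]
contact_force: [0.2, -0.7, -5.2]
gripper_width: 54.5
```

```bash
python3 st.py
```

```text
27.7 [514.62 230.16  39.81] 54.5 [ 0.17 -0.69 -5.22] [-0.02 -0.03  0.05] [-1.e-04 -1.e-04 -1.e+00]
```

Emit:
play_rows(
  targets=[
    {"tx":0,"ty":0,"tz":0.002,"spin":0,"gripper":1},
    {"tx":0,"ty":0,"tz":0.004,"spin":0,"gripper":1},
    {"tx":0,"ty":0,"tz":0.004,"spin":0,"gripper":1},
  ],
)

```text
clock: 28.08
position: [514.8, 230.3, 39.5]
ee_rot: [0.999, 0.036, 0.0, -0.0]
contact_force: [-2.0, -1.0, 1.1]
gripper_width: 54.7
```

```bash
python3 st.py
```

```text
28.075 [514.75 230.25  39.45] 54.7 [-2.04 -0.99  1.11] [-0.15  0.53 -0.  ] [ 3.e-04  1.e-04 -1.e+00]
```

Contact shows in the force change of about +6 N and in the z halt, so I release and check.

Emit:
play_rows(
  targets=[
    {"tx":0,"ty":0,"tz":0,"spin":0,"gripper":-1},
    {"tx":0,"ty":0,"tz":0,"spin":0,"gripper":-1},
    {"tx":0,"ty":0,"tz":0,"spin":0,"gripper":-1},
    {"tx":0,"ty":0,"tz":-0.1,"spin":0,"gripper":-1},
    {"tx":0,"ty":0,"tz":-0.3,"spin":0,"gripper":-1},
    {"tx":0,"ty":0,"tz":-0.55,"spin":0,"gripper":-1},
    {"tx":0,"ty":0,"tz":-0.55,"spin":0,"gripper":-1},
    {"tx":0,"ty":0,"tz":-0.55,"spin":0,"gripper":-1},
  ],
)

```text
clock: 29.08
position: [514.3, 230.1, 176.3]
ee_rot: [0.999, 0.035, -0.0, -0.0]
contact_force: [-0.3, 0.1, -0.1]
gripper_width: 85.3
```

Run:
```python
import st
from chk import *
g=get_image("wrist"); np.save("w30.npy",g,allow_pickle=True); cv2.imwrite("pics/w30.png",g["frame"][:,:,::-1])
print(stone(g,"red",46,(516,231),95)); print(seat(g,"red",(516,231),120))
t=get_image("top"); cv2.imwrite("pics/top30.png",t["frame"][:,:,::-1])
W=world_map(t)
for n,c,L in (("green",(474.7,371),49),("red",(515.5,229.5),94),("white",(551.5,-234.5),69),("black",(554,-373.4),94)):
    print(n,"stone",stone(t,n,46,c,105)[0],"seat extent",seat(t,n,c,105)[0])
```

```text
29.075 [514.33 230.09 176.33] 85.3 [-0.27  0.13 -0.06] [-0.01  0.04 -0.01] [-1.e-04  6.e-04 -1.e+00]
(array([516.1, 231.9, 150. ,  55.1,   4. ]), np.float64(46.7), np.int64(12369))
(array([516.8, 231.9, 185.8,  58.5,   4. ]), 'stripe lateral off 0.09 yaw 3.98', array([  289,    64,    74,   215, 13972], dtype=int32))
green stone [474.7 370.6  57.4  39.5   3.3] seat extent [474.9 374.   98.4  42.4   6.6]
red stone [515.7 228.7 147.6  56.2   4.3] seat extent [515.2 232.2 186.6  59.1   3.5]
white stone [ 551.7 -235.2   99.6   45.2   -0.6] seat extent [ 553.  -238.4  138.8   48.1    0.6]
black stone [ 554.4 -372.7  147.9   58.8   -0.7] seat extent [ 553.7 -376.1  188.2   65.3   -0.8]
```

View pics/w30.png

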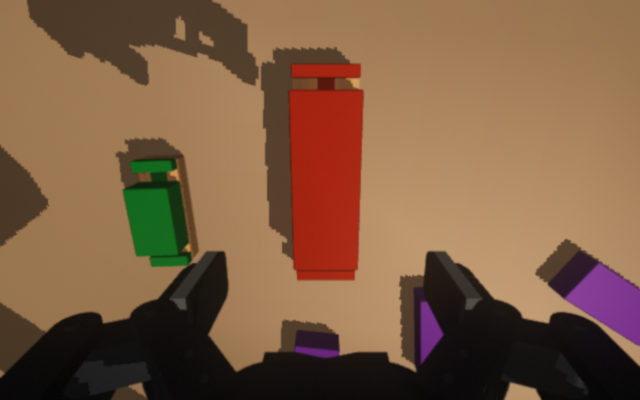

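View pics/top30.png

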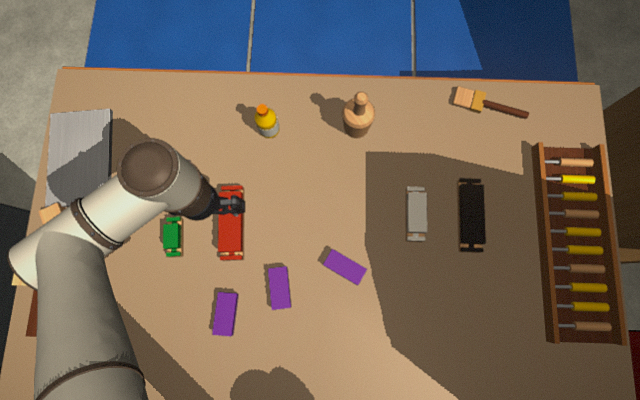

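```bash
python3 -c "
from bench import *
print(job_done(), read_state()['clock'])"
```

```text
the job is handed in; nothing more can be done
the job is handed in; nothing more can be done
```

All four stones are set in the cradles of their own colours, and the job is handed in at about 29 s on the robot's clock. I took the stack apart from the top (green, then white), then moved the lone black stone and finally the red one. I lowered each stone until the wrist force showed contact before opening the jaws. I made no move toward the mallet, the bottle or the purple blocks.

**Wrist camera, after each release:** stone and cradle centres agreed as follows.

| Stone | Centre offset | Yaw difference |
|---|---|---|
| Green | 0.4 mm | about 0° |
| White | 0.3 mm | about 0.5° (noisy) |
| Black | 0.3 mm along the cradle (see below) | about 0.1° |
| Red | 0.7 mm | about 0° |

**Checks that disagreed or were incomplete:**
- **Top camera:** its last cradle outlines sat 3 to 4 mm off the stones sideways. Those outlines include the stones' own side faces, so I trusted the wrist views.
- **Black stone:** my automatic check could not separate the black cradle from the gripper sideways. There I relied on the view just before release, where stone and cradle agreed to about 0.5 mm.
- **Contact forces:** I released the black and red stones at a lighter contact (about 1 to 2 N net) than the green and white (about 5 to 6 N). Their height had stopped changing as expected.

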